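Pack the hand pipettes in their case

ROBOT

A 6-joint arm with a two-finger parallel gripper is mounted at the origin on the work surface. World frame = base frame: x ahead of the robot, y to its left, z up, the work surface at z = 0. Lengths are in m, angles in rad, forces in N, time in s.
With the tool pointing down it reaches from about 0.35 to 0.85 m from the base axis. Payload 8.1 kg.
Tool frame: the origin (TCP) lies at the very end of the fingers, on their centre line; the grasp point (between the pads) lies 19 mm behind it (grasp_offset is the distance from the TCP to the grasp point, in m); z points along the fingers, y is the direction in which the jaws open and shut (so a half turn about z gives the same grasp; the last joint's range is limited). The gripper opens to 93 mm and grips with 3 to 60 N. Pads are 15 mm wide; open, the fingers measure 128 mm over their backs; the gripper's body (75 mm by 188 mm) begins 65 mm behind the grasp point.
Start: joints at [1.228, 0.13, 1.488, -0, 1.523, -0.085], TCP at [0.153, 0.58, 0.219] pointing down, gripper open.
Joint ranges: [-2.96, 2.96], [-0.89, 2.26], [0.02, 2.5], [-1.34, 4.48], [0, 2.73], [-2.66, 2.66]. Speed limits (rad/s): [2.39, 2.39, 2.79, 3.14, 3.14, 3.14].

INTERFACE

Orientations are given as a rotation vector (axis times angle).
In Python, from plant import read_state, read_camera, close_job, search_frame, masks_of, grasp_offset gives the robot as it stands.
- The arm moves only by the tool drive_tool, never from a script. Its argument "plan" is a list of rows, each an object with "claw": the closure, from 0 (fully open) to 1 (shut); "linear": the shift along the tool's x, y, z in cm, a list of three; "angular": the turn, a rotation vector about the tool's x, y, z in degrees, a list of three. In form: [{"claw": claw, "linear": [tx, ty, tz], "angular": [ax, ay, az]}, ...]. A call has 1 to 12 rows; each row shifts and turns the commanded pose from where the row before left it, along the tool's axes as they then stand; what a row does not reach is not made up. A row lasts 1/8 s, in which the tool goes at most 62.5 mm and 10.7 degrees, less where a joint would pass 70% of its speed; a pose out of reach is approached as far as the arm can. A call is refused whole if a number of a shift passes 6.25 or a number of a turn 10.7, either way. A call with a gripper value outside its range is refused whole. The fingers move at their own pace and stop on an object; "newtons" is the grip in N (left out, the last holds). Time passes only in rows, so rows that do not move let the fingers close. It gives the time, the measured TCP pose, the force and the opening at its end, in the units of the state.
- read_state(): the state, without advancing time (a new reading comes with each control period).
- read_camera(name): name is "scene" or "top" or "wrist"; returns a dict with "pixels" (400x640x3 uint8, red, green, blue), "K" (3x3 intrinsics, pixels), "xyz" and "attitude" of the camera in the world. Camera axes: x right, y up, looking along -z (the intrinsics and any distortion apply to the point x, -y, -z); pixel columns grow to the right and rows downward; lengths in m; the calibration is good to about 2 mm. A picture is of the moment at which its call begins. There is no depth.
- close_job(): hands the job in, once; it reports no verdict.
Trained networks look in a picture, given as the dict that the camera call returned (one of the last four; its "shot" number tells which), for a name from the list of things; names that differ only in an ending like _2 or _b are one class to them, and where a whole thing is asked for, a point or a joint stands for the part that bears it (a point fixed in the world has none). Each returns a list of dicts, best first, with "p" (0 to 1); they miss things now and then, are a little off and sometimes report something else, mostly with a low value. They report only what shows in the picture. A call takes as long as a camera call. They do not tell look-alikes from the thing itself.
- search_frame(picture, label): "at" ([x, y, z] in m, in world coordinates, good to about 4 mm: the middle of the surface that is visible of it).
- masks_of(picture, label): "mask" (400x640 bool, what is visible of it).
The state is a dict: "t": time; "q": joint angles; "dq": joint speeds; "joint_torque": joint torques, N m; "tool_pos": TCP position; "orientation": TCP orientation; "force": force on the tool from outside, world axes, zero at the start; "wrist_torque": the same for the moment, N m; "opening": finger opening in m.
Only numpy, scipy, OpenCV 4.12 (cv2) and the standard library are available. Lean on these libraries where they do the work, as an engineer would, in place of code of your own. Each camera call takes 0.05 s, during which the arm holds its last target.

TASK

Pack the hand pipettes away for calibration: open the case fully, so that the lid stands about upright, and lay every pipette from the mat in the cradle marked with its own colour, tip towards the hinge, so that it rests level in both saddles and nothing stands above the rim. Then shut the lid fully, and leave the other things on the bench where they are.

Things in the scene. Friction and masses are not known exactly. Their poses are not given: they have to be found in the camera images.
- pip_blue: blue hand pipette, white grip, 159 mm, 60 g. Origin on its long axis in mid-grip; x axis points to the tip (tip end at +90, plunger end at -69 mm). Grip 24 wide (y) x 22 mm high (z), flat-sided, x -40 to +30; finger plate 42 mm wide at -45 to -40, then the plunger, 16 mm; round nose shaft 11 mm thick, +30 to +78. Either flat side may be up. Starts flat on the mat, axis 11 mm above it; may be absent.
- pip_yellow: yellow hand pipette, white grip, 159 mm, 60 g. Origin on its long axis in mid-grip; x axis points to the tip (tip end at +90, plunger end at -69 mm). Grip 24 wide (y) x 22 mm high (z), flat-sided, x -40 to +30; finger plate 42 mm wide at -45 to -40, then the plunger, 16 mm; round nose shaft 11 mm thick, +30 to +78. Either flat side may be up. Starts flat on the mat, axis 11 mm above it; may be absent.
- pip_green: green hand pipette, white grip, 159 mm, 60 g. Origin on its long axis in mid-grip; x axis points to the tip (tip end at +90, plunger end at -69 mm). Grip 24 wide (y) x 22 mm high (z), flat-sided, x -40 to +30; finger plate 42 mm wide at -45 to -40, then the plunger, 16 mm; round nose shaft 11 mm thick, +30 to +78. Either flat side may be up. Starts flat on the mat, axis 11 mm above it; may be absent.
- pip_red: red hand pipette, white grip, 159 mm, 60 g. Origin on its long axis in mid-grip; x axis points to the tip (tip end at +90, plunger end at -69 mm). Grip 24 wide (y) x 22 mm high (z), flat-sided, x -40 to +30; finger plate 42 mm wide at -45 to -40, then the plunger, 16 mm; round nose shaft 11 mm thick, +30 to +78. Either flat side may be up. Starts flat on the mat, axis 11 mm above it; may be absent.
- label_blue: Fixed blue tile 14 x 34 x 3 mm on the ledge outside the case's front wall; the cradle right behind it is the blue pipette's own. Origin under its middle, 40 mm above the bench; axes parallel to the case's. A pipette seated there has its origin at x = +92 mm (8 mm either way is fine), y = 0, z = -9 mm in this frame, x axes alike.
- label_yellow: Fixed yellow tile 14 x 34 x 3 mm on the ledge outside the case's front wall; the cradle right behind it is the yellow pipette's own. Origin under its middle, 40 mm above the bench; axes parallel to the case's. A pipette seated there has its origin at x = +92 mm (8 mm either way is fine), y = 0, z = -9 mm in this frame, x axes alike.
- label_green: Fixed green tile 14 x 34 x 3 mm on the ledge outside the case's front wall; the cradle right behind it is the green pipette's own. Origin under its middle, 40 mm above the bench; axes parallel to the case's. A pipette seated there has its origin at x = +92 mm (8 mm either way is fine), y = 0, z = -9 mm in this frame, x axes alike.
- label_red: Fixed red tile 14 x 34 x 3 mm on the ledge outside the case's front wall; the cradle right behind it is the red pipette's own. Origin under its middle, 40 mm above the bench; axes parallel to the case's. A pipette seated there has its origin at x = +92 mm (8 mm either way is fine), y = 0, z = -9 mm in this frame, x axes alike.
- case: Fixed dark grey case, open-topped box 186 (x) x 270 (y) x 50 mm high, walls and floor 5 mm, hinged lid. Origin under its middle, on the bench; x runs from the front (robot side, label ledge sticks out 18 mm) to the hinge. Four cradles lie along x at y = -84, -28, 28, 84 mm. A seated pipette has its axis 31 mm and its top 42 mm above the bench; on a ridge or end for end it stands above the rim.
- grip_saddles (a point): Middle of the front saddle rail (8 mm thick, across the case at its x = -32 mm), on the floor of the saddles, 20 mm above the bench. One flared flat-bottomed saddle per cradle carries the grip: 26 mm wide at its floor, 44 mm at its top, 31 mm above the bench.
- shaft_saddles (a point): Middle of the rear saddle rail (8 mm thick, across the case at its x = +50 mm), at its top, 36 mm above the bench. One 90 degree V per cradle carries the nose shaft.
- case_lid (a joint): Angle in rad of the case's light grey lid (186 x 270 x 8 mm, 0.25 kg): 0 shut flat on the rim, grows as it opens up and back, stop at 1.75. The hinge is stiff: the lid stays at any angle where it is left (3 to 4 N at its front edge moves it). It starts shut or a little ajar.
- lid_tab (a point): Grip point of the black lift tab on the lid's outer face: a fin 14 mm thick (along the case's y), 28 mm along the lid, standing 36 mm up from the face. The point lies in the fin, 26 mm from the face and 24 mm in from the lid's front edge; when shut it is 162 mm in front of the hinge line and 34 mm above it.
- lid_hinge (a point): Middle of the lid's hinge line, at the case's rear top edge (50 mm above the bench); the line runs along the case's y.
- mat: Fixed pale blue bench mat, 220 (x) x 310 (y) x 2 mm, on which the pipettes lie. Origin at the middle of its underside.
- tube_rack: Bystander: loose black rack of orange-capped tubes, 66 x 210 mm, 90 mm high; origin under its middle.
- reagent: Bystander: loose white reagent bottle, 68 mm thick, 150 mm high; origin under its middle.
- tip_box: Bystander: loose blue tip box 85 x 122 x 63 mm; origin under its middle.
- beaker: Bystander: loose glass beaker 60 mm wide, 65 mm high; origin under its middle.
- marker: Bystander: loose black marker pen with green cap, 125 x 12 x 11 mm, lying; origin under its middle.
- timer: Bystander: loose white bench timer, 60 x 70 x 18 mm; origin under its middle.
- mouse: Bystander: loose black computer mouse 100 x 60 x 30 mm; origin under its middle.
There are look-alikes about, which are no part of the job. Leave any pink look-alike of the pip_red alone. Leave any pink look-alike of the pip_blue alone.

How it is judged:
On the way, in this order (a step that is already met when the one before it is completed fails the run):
1. the lid is opened (beyond 1.2 rad) (value of joint case_lid above 1.2 rad), for 0.2 s.
2. every pipette rests level in both saddles of its own colour's cradle (x of pip_blue in the frame of label_blue between 0.08 and 0.104 m and y of pip_blue in the frame of label_blue between -0.005 and 0.005 m and z of pip_blue in the frame of label_blue between -0.013 and -0.0055 m and angle between the x axis of pip_blue and the x axis of label_blue, either way round below 0.06 rad and angle between the z axis of pip_blue and the z axis of label_blue, either way round below 0.15 rad and x of pip_yellow in the frame of label_yellow between 0.08 and 0.104 m and y of pip_yellow in the frame of label_yellow between -0.005 and 0.005 m and z of pip_yellow in the frame of label_yellow between -0.013 and -0.0055 m and angle between the x axis of pip_yellow and the x axis of label_yellow, either way round below 0.06 rad and angle between the z axis of pip_yellow and the z axis of label_yellow, either way round below 0.15 rad and x of pip_green in the frame of label_green between 0.08 and 0.104 m and y of pip_green in the frame of label_green between -0.005 and 0.005 m and z of pip_green in the frame of label_green between -0.013 and -0.0055 m and angle between the x axis of pip_green and the x axis of label_green, either way round below 0.06 rad and angle between the z axis of pip_green and the z axis of label_green, either way round below 0.15 rad and x of pip_red in the frame of label_red between 0.08 and 0.104 m and y of pip_red in the frame of label_red between -0.005 and 0.005 m and z of pip_red in the frame of label_red between -0.013 and -0.0055 m and angle between the x axis of pip_red and the x axis of label_red, either way round below 0.06 rad and angle between the z axis of pip_red and the z axis of label_red, either way round below 0.15 rad), for 0.2 s.
At the end, for the whole second after the job is handed in: The lid is shut (below 0.03 rad) over all present pipettes, each at rest in the cradle of its own colour: within 5 mm sideways and 12 mm lengthways of the cradle's middle, axis within about 4 mm of its seated height and 0.06 rad of the cradle's line, flat side up within 0.15 rad (all of step 2 and value of joint case_lid below 0.03 rad and linear speed of each of pip_blue, pip_yellow, pip_green, pip_red below 0.02 m/s); the robot touches nothing.
It fails at once if a bystander (tube rack, bottle, tip box, beaker, marker, timer or mouse) is pushed more than 30 mm away (distance of any of tube_rack, reagent, tip_box, beaker, marker, timer, mouse from where it was at the start of the episode above 0.03 m).
It fails at once if a bystander is tipped over (angle between any of tube_rack, reagent, tip_box, beaker, marker, timer, mouse's own z axis and vertical above 0.5 rad).
Of pip_blue, pip_yellow, pip_green, pip_red only 3 to 4 are there at a start; the rules pass over those that are not, and their reading is None.
At some moment in a run one of pip_blue, pip_yellow, pip_green, pip_red may be knocked a few centimetres aside while the robot is not near it.
Once in a run the grip may slacken for a moment while it holds something.
It also fails if it takes over 210 s, if anything falls off the work surface, if the arm or the gripper's body presses on something with over 40 N, if the wrist force passes 120 N, or if a joint passes its speed limit or range.

## Working session

There is one attempt and no reset: what is moved stays moved. The work goes in short steps, Python scripts to look and compute and a tool call to move; the robot and the scene stay as the last step left them, time stands still between calls to the robot, and variables do not carry over. Pictures are saved under pics/ and viewed, and the job is handed in when it is done.

Besides the shell and the picture viewer there is one more tool, called after "Request:" as name([rows], argument=value, ...), one row to a line, values as JSON. drive_tool: Moves the arm, as the interface text tells. Its arguments: {"type":"object","properties":{"plan":{"type":"array"},"newtons":{"type":"number"}},"required":["plan"]}

```bash
mkdir -p pics; ls; cat > h.py <<'E'
import numpy as np, cv2
from plant import *
from scipy.spatial.transform import Rotation as R
def save(p,n): cv2.imwrite('pics/'+n,p['pixels'][:,:,::-1])
def rot(p):
    a=np.array(p['attitude'])
    return R.from_rotvec(a).as_matrix() if a.shape==(3,) else a
def ray(p,uv,z):
    K=np.array(p['K']);d=np.linalg.inv(K)@[uv[0],uv[1],1.];d=rot(p)@(d*[1,-1,-1]);o=np.array(p['xyz'])
    return o+d*(z-o[2])/d[2]
def proj(p,X):
    c=rot(p).T@(np.array(X)-p['xyz'])*[1,-1,-1];c=np.array(p['K'])@c;return c[:2]/c[2]
E
python3 - <<'E'
from h import *
print(read_state())
for n in ['scene','top']:
    p=read_camera(n);save(p,n+'0.png');print(n,p['K'],p['xyz'],p['attitude'],[k for k in p])
    if n=='top' or n=='scene':
        for l in ['pip_blue','pip_yellow','pip_green','pip_red','label_blue','label_yellow','label_green','label_red','case','lid_tab','lid_hinge','mat','tube_rack','reagent','tip_box','beaker','marker','timer','mouse']:
            r=search_frame(p,l);print(l,[(np.round(x['at'],3).tolist(),round(x['p'],2)) for x in r[:4]])
E
```

```text
pics
{'t': 0.0, 'q': array([ 1.22761988e+00,  1.31153820e-01,  1.48927396e+00,  2.47207625e-05,
        1.52299950e+00, -8.54088068e-02]), 'dq': array([-0.00012497,  0.00144222, -0.00241309,  0.00220865, -0.00204337,
       -0.00092245]), 'joint_torque': array([ 1.32879359e-03, -5.59842038e+01, -4.91760206e+01,  7.70478998e-02,
        3.51450022e-02, -9.83031282e-05]), 'tool_pos': array([0.15273607, 0.57964642, 0.21759476]), 'orientation': array([-4.03728896e-01, -3.11512387e+00,  2.80728925e-03]), 'force': array([ 0.64107362, -0.80793433, -0.38721042]), 'wrist_torque': array([-0.01900582, -0.04641263, -0.05326376]), 'opening': 0.09281224620231608}
scene [[479.92464665   0.         317.17350124]
 [  0.         479.92464665 202.58175047]
 [  0.           0.           1.        ]] [0.97412923 0.72061752 1.33797528] [0.21217175 0.72448345 2.49750747] ['pixels', 'K', 'xyz', 'attitude', 'shot']
pip_blue [([0.498, 0.294, 0.019], 0.82), ([0.244, 0.289, 0.022], 0.7)]
pip_yellow [([0.502, 0.12, 0.023], 0.86)]
pip_green [([0.507, -0.12, 0.061], 0.67), ([0.516, 0.205, 0.021], 0.62)]
pip_red [(
[... 1381 characters left out ...]
el_red []
case [([0.495, -0.129, 0.064], 0.7), ([0.593, -0.492, 0.033], 0.42)]
lid_tab [([0.498, -0.129, 0.064], 0.93)]
lid_hinge [([0.495, -0.129, 0.062], 0.97)]
mat [([0.507, 0.242, 0.001], 0.77), ([0.497, -0.128, 0.062], 0.68)]
tube_rack []
reagent [([0.799, -0.009, 0.136], 0.71)]
tip_box [([0.674, -0.343, 0.063], 0.97), ([0.513, 0.199, 0.026], 0.69), ([0.502, 0.114, 0.022], 0.39), ([0.498, -0.129, 0.059], 0.19)]
beaker [([0.593, -0.492, 0.035], 0.93)]
marker [([0.492, -0.362, 0.011], 0.47), ([0.676, -0.342, 0.063], 0.27)]
timer [([0.35, -0.454, 0.013], 0.74)]
mouse [([0.505, 0.526, 0.033], 0.93), ([0.501, -0.128, 0.064], 0.61), ([0.506, 0.114, 0.025], 0.59), ([0.493, 0.282, 0.027], 0.2)]
```

View pics/top0.png

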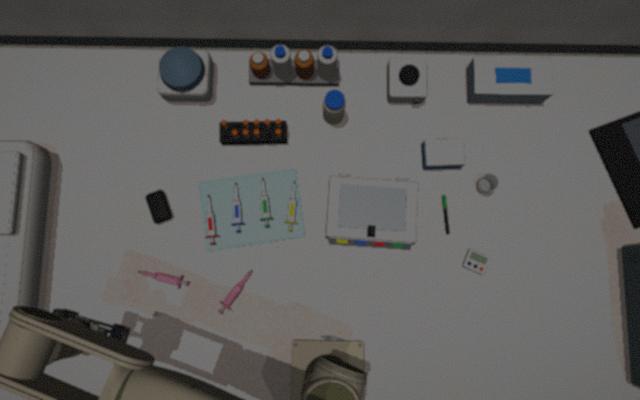

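View pics/scene0.png

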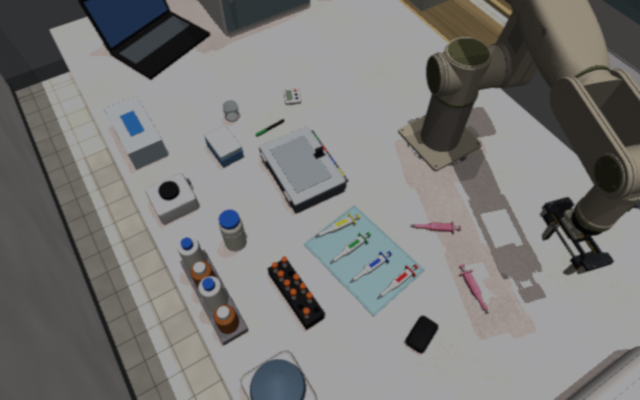

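```bash
python3 - <<'E'
from h import *
im=cv2.imread('pics/top0.png')
a=cv2.resize(im[165:255,190:310],None,fx=6,fy=6,interpolation=cv2.INTER_CUBIC);b=cv2.resize(im[165:260,315:425],None,fx=6,fy=6,interpolation=cv2.INTER_CUBIC)
cv2.imwrite('pics/a1.png',cv2.convertScaleAbs(a,alpha=1.6));cv2.imwrite('pics/b1.png',cv2.convertScaleAbs(b,alpha=1.6))
E
```

```text
(no output)
```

View pics/a1.png

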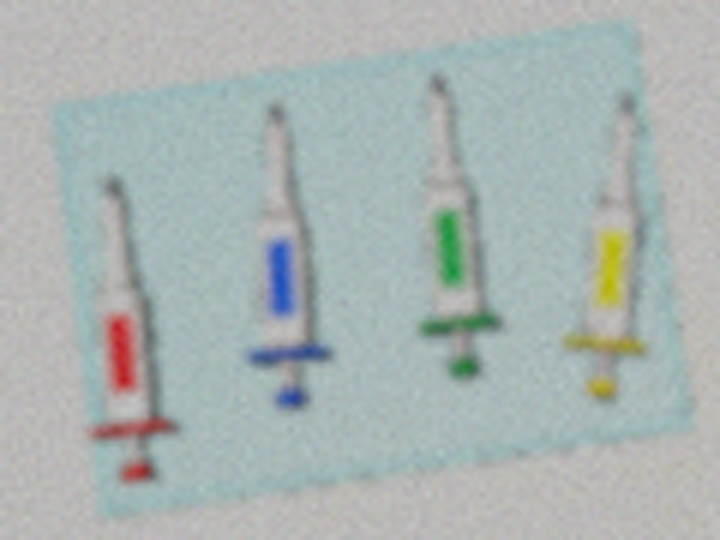

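View pics/b1.png

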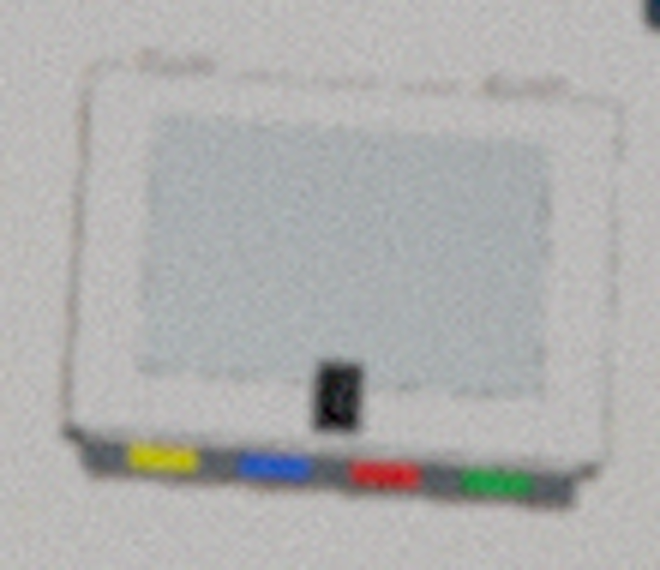

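```bash
cat > meas.py <<'E'
from h import *
p=read_camera('top')
im=p['pixels'];hsv=cv2.cvtColor(im,cv2.COLOR_RGB2HSV)
rng={'yellow':(24,34),'blue':(105,125),'red':None,'green':(50,75)}
def cmask(c):
    h,s,v=cv2.split(hsv)
    if c=='red': m=((h<6)|(h>174))
    else: m=(h>=rng[c][0])&(h<=rng[c][1])
    return (m&(s>120)).astype(np.uint8)
L={}
for c in rng:
    m=cmask(c);m[:, :325]=0;m[:235]=0;m[260:]=0;m[:,425:]=0
    mm=cv2.moments(m,True);L[c]=ray(p,(mm['m10']/mm['m00'],mm['m01']/mm['m00']),.043)
    print(c,mm['m00'],np.round(L[c],4))
ys={'yellow':84,'blue':28,'red':-28,'green':-84}
A=np.array([L[c][:2] for c in ys]);Y=np.array(list(ys.values()))/1000
k=((A-A.mean(0))*(Y)[:,None]).sum(0)/(Y**2).sum()
print('scale',np.hypot(*k)); yaw=np.arctan2(-k[0],k[1]);print('yaw',yaw)
ex=np.array([np.cos(yaw),np.sin(yaw)]);ey=np.array([-ex[1],ex[0]])
print('ledge mid',A.mean(0),'case org',A.mean(0)+ex*.103)
print('tab pixel->',ray(p,(315+337/6,165+385/6),.094))
pts={'red':((113,183),(137,470)),'blue':((276,110),(292,397)),'green':((437,82),(464,367)),'yellow':((627,102),(601,388))}
for c,(a,b) in pts.items():
    T=ray(p,(190+a[0]/6,165+a[1]/6),.013)[:2];P=ray(p,(190+b[0]/6,165+b[1]/6),.015)[:2]
    d=T-P;l=np.hypot(*d);d/=l;print(c,'len',l,'yaw',np.arctan2(d[1],d[0]),'org',np.round(T-d*.088,4),'from plunger',np.round(P+d*.066,4))
E
python3 meas.py
```

```text
yellow 40.0 [ 0.4033 -0.0396  0.043 ]
blue 39.0 [ 0.3997 -0.0956  0.043 ]
red 42.0 [ 0.3971 -0.1516  0.043 ]
green 33.0 [ 0.3935 -0.2077  0.043 ]
scale 1.0020868858533207
yaw -0.056767823199574394
ledge mid [ 0.39837237 -0.12360063] case org [ 0.50120645 -0.12944458]
tab pixel-> [ 0.43509429 -0.12332955  0.094     ]
red len 0.1502074968581314 yaw 0.13101592299039042 org [0.4539 0.3629] from plunger [0.4576 0.3634]
blue len 0.15083062034709824 yaw 0.09513455468029251 org [0.4934 0.2829] from plunger [0.4965 0.2832]
green len 0.15068163960586264 yaw 0.1244635369088314 org [0.5098 0.1969] from plunger [0.5131 0.1973]
yellow len 0.15052849268574553 yaw -0.06674681198841236 org [0.5002 0.1142] from plunger [0.5037 0.114 ]
```

```bash
cat > go.py <<'E'
from h import *
# go(target tcp, jawyaw: direction angle of jaw(y) axis mod pi, pitch: lean about world jaw axis)
def down(yaw):  # tool frame z down, y axis at angle yaw
    y=np.array([np.cos(yaw),np.sin(yaw),0]);z=np.array([0,0,-1.]);x=np.cross(y,z);return np.stack([x,y,z],1)
def cur():
    s=read_state();return s,np.array(s['tool_pos']),R.from_rotvec(s['orientation']).as_matrix()
def delta(T,yaw):
    s,p,M=cur();c=[down(yaw),down(yaw+np.pi)]
    D=min(c,key=lambda d:R.from_matrix(M.T@d).magnitude())
    rv=R.from_matrix(M.T@D).as_rotvec(degrees=True)
    print('t',round(s['t'],2),'pos',np.round(p,4),'open',round(s['opening'],4),'F',np.round(s['force'],1))
    print('turn deg',np.round(rv,2)); print('shift now-frame cm',np.round(M.T@(np.array(T)-p)*100,2),' after-turn frame cm',np.round(D.T@(np.array(T)-p)*100,2))
E
python3 - <<'E'
from go import *
yaw=-.0568
org=np.array([.5012,-.1294]);ex=np.array([np.cos(yaw),np.sin(yaw)])
tab=org-.069*ex;print(tab)
s,p,M=cur();print(np.round(M,3))
delta([*tab,.2],yaw+np.pi/2)
p=read_camera('wrist');save(p,'w0.png');print(p['xyz'],rot(p))
E
```

```text
[ 0.43231128 -0.12548291]
[[-0.967  0.255 -0.   ]
 [ 0.255  0.967 -0.   ]
 [ 0.    -0.    -1.   ]]
t 2.05 pos [0.1529 0.5802 0.2186] open 0.0931 F [-0.1 -1.   0.6]
turn deg [ -0.    -0.   -11.52]
shift now-frame cm [-45.   -61.11   1.86]  after-turn frame cm [-31.9  -68.87   1.86]
[0.08507224 0.5979889  0.38395502] [[ 2.54501666e-01 -9.34999691e-01 -2.46990849e-01]
 [ 9.67072264e-01  2.46159373e-01  6.46281611e-02]
 [ 3.71802088e-04 -2.55305974e-01  9.66860239e-01]]
```

View pics/w0.png

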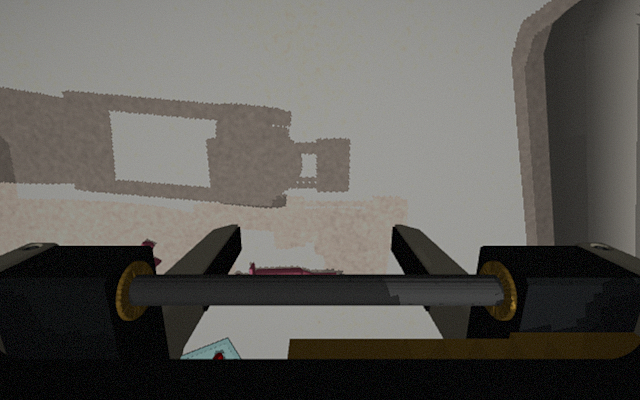

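Request:
drive_tool([
  {"claw": 0.3, "linear": [0, 0, 0], "angular": [0, 0, -5.8]},
  {"claw": 0.3, "linear": [0, 0, 0], "angular": [0, 0, -5.7]},
  {"claw": 0.3, "linear": [-5, -2, 0], "angular": [0, 0, 0]},
  {"claw": 0.3, "linear": [-5, -2, 0], "angular": [0, 0, 0]},
  {"claw": 0.3, "linear": [-5, -3, 0], "angular": [0, 0, 0]},
  {"claw": 0.3, "linear": [-5, -3, 0], "angular": [0, 0, 0]},
  {"claw": 0.3, "linear": [-4, -4, 0], "angular": [0, 0, 0]},
  {"claw": 0.3, "linear": [-4, -4, 0], "angular": [0, 0, 0]},
  {"claw": 0.3, "linear": [-4, -4, 0], "angular": [0, 0, 0]},
  {"claw": 0.3, "linear": [0, -5, 0], "angular": [0, 0, 0]},
  {"claw": 0.3, "linear": [0, -5, 0], "angular": [0, 0, 0]},
  {"claw": 0.3, "linear": [0, -5, 0], "angular": [0, 0, 0]},
])

```text
t: 3.6
tool_pos: [0.4512, 0.1909, 0.2187]
orientation: [0.09, 3.14, -0.0]
force: [1.2, -0.8, -0.1]
opening: 0.065
```

```bash
python3 -c "
from go import *
delta([.4323,-.1255,.2],-.0568+np.pi/2)"
```

```text
t 3.6 pos [0.4512 0.1909 0.2187] open 0.065 F [ 1.2 -0.8 -0.1]
turn deg [-0.    0.02 -0.02]
shift now-frame cm [  0.08 -31.7    1.87]  after-turn frame cm [  0.09 -31.7    1.87]
```

Request:
drive_tool([
  {"claw": 0.4, "linear": [0, -5, 0.3], "angular": [0, 0, 0]},
  {"claw": 0.4, "linear": [0, -5, 0.3], "angular": [0, 0, 0]},
  {"claw": 0.4, "linear": [0, -5, 0.3], "angular": [0, 0, 0]},
  {"claw": 0.4, "linear": [0, -5, 0.3], "angular": [0, 0, 0]},
  {"claw": 0.4, "linear": [0, -5, 0.3], "angular": [0, 0, 0]},
  {"claw": 0.4, "linear": [0, -5, 0.3], "angular": [0, 0, 0]},
  {"claw": 0.4, "linear": [0, -1.7, 0], "angular": [0, 0, 0]},
  {"claw": 0.4, "linear": [0, 0, 4], "angular": [0, 0, 0]},
  {"claw": 0.4, "linear": [0, 0, 0], "angular": [0, 0, 0]},
])

```text
t: 4.72
tool_pos: [0.4312, -0.1227, 0.1579]
orientation: [-0.09, -3.135, -0.004]
force: [-0.2, 0.5, -0.0]
opening: 0.0559
```

```bash
python3 -c "
from go import *
delta([.4323,-.1255,.067],-.0568+np.pi/2)
p=read_camera('scene');save(p,'s1.png')
p=read_camera('wrist');save(p,'w1.png')
im=cv2.imread('pics/s1.png')[90:250,220:420];cv2.imwrite('pics/s1z.png',cv2.resize(im,None,fx=4,fy=3.7))
"
```

```text
t 4.72 pos [ 0.4312 -0.1227  0.1579] open 0.0559 F [-0.2  0.5 -0. ]
turn deg [ 0.13 -0.31 -0.03]
shift now-frame cm [-0.18 -0.29  9.09]  after-turn frame cm [-0.13 -0.27  9.09]
```

View pics/s1z.png

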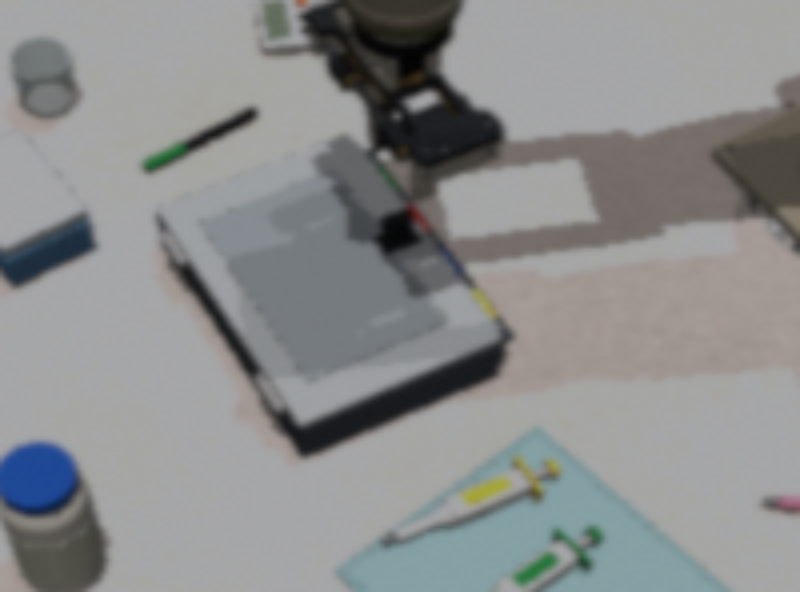

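View pics/w1.png

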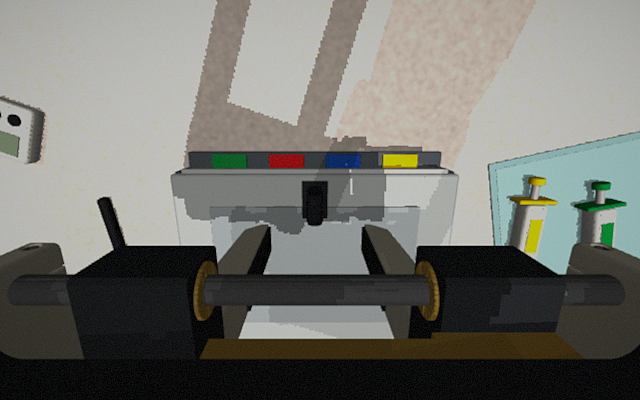

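```bash
python3 -c "
from go import *
p=read_camera('wrist');save(p,'w2.png')
yaw=-.0568
org=np.array([.5012,-.1294]);ex=np.array([np.cos(yaw),np.sin(yaw)]);ey=np.array([-ex[1],ex[0]])
for dx in(-.083,-.055):
  for dy in (-.007,.007):
    for z in (.058,.094): print(dx,dy,z,proj(p,[*(org+dx*ex+dy*ey),z]).round(1))
for u,v in [(229,160),(286,160),(343,160),(400,160)]: print(ray(p,(u,v),.043))
print([(r['at'],r['p']) for r in search_frame(p,'lid_tab')])
im=cv2.imread('pics/w2.png')[140:240,220:420];cv2.imwrite('pics/w2z.png',cv2.resize(im,None,fx=4,fy=4))
"
```

```text
-0.083 -0.007 0.058 [306.1 180.2]
-0.083 -0.007 0.094 [304.7 189. ]
-0.083 0.007 0.058 [320.9 180.2]
-0.083 0.007 0.094 [321.7 189. ]
-0.055 -0.007 0.058 [306.3 208.5]
-0.055 -0.007 0.094 [305. 221.]
-0.055 0.007 0.058 [320.8 208.5]
-0.055 0.007 0.094 [321.5 221. ]
[ 0.39655456 -0.20668056  0.043     ]
[ 0.39968504 -0.1507899   0.043     ]
[ 0.40281655 -0.09488062  0.043     ]
[ 0.40594911 -0.0389527   0.043     ]
[([0.4545, -0.1259, 0.0615], 0.85)]
```

View pics/w2z.png

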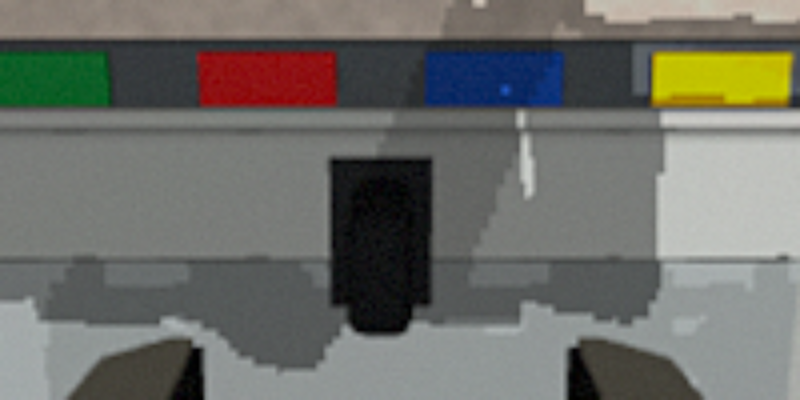

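Request:
drive_tool([
  {"claw": 0.4, "linear": [-0.25, -0.15, 3], "angular": [0, -0.3, 0]},
  {"claw": 0.4, "linear": [0, 0, 3], "angular": [0, 0, 0]},
  {"claw": 0.4, "linear": [0, 0, 2], "angular": [0, 0, 0]},
  {"claw": 0.4, "linear": [0, 0, 1], "angular": [0, 0, 0]},
  {"claw": 0.8, "linear": [0, 0, 0], "angular": [0, 0, 0]},
  {"claw": 1, "linear": [0, 0, 0], "angular": [0, 0, 0]},
  {"claw": 1, "linear": [0, 0, 0], "angular": [0, 0, 0]},
  {"claw": 1, "linear": [0, 0, 0], "angular": [0, 0, 0]},
  {"claw": 1, "linear": [0, 0, 0], "angular": [0, 0, 0]},
], newtons=15)

```text
t: 6.05
tool_pos: [0.4362, -0.1245, 0.0708]
orientation: [0.09, 3.135, 0.003]
force: [0.5, 7.9, 1.0]
opening: 0.0139
```

Request:
drive_tool([
  {"claw": 1, "linear": [-0.3, 0.05, -1.0], "angular": [0, 0, 0]},
  {"claw": 1, "linear": [-0.3, 0.05, -1.0], "angular": [0, 0, 0]},
  {"claw": 1, "linear": [-0.4, 0, -0.95], "angular": [0, 0, 0]},
  {"claw": 1, "linear": [-0.4, 0, -0.95], "angular": [0, 0, 0]},
  {"claw": 1, "linear": [-0.5, 0, -0.9], "angular": [0, 0, 0]},
  {"claw": 1, "linear": [-0.55, 0, -0.85], "angular": [0, 0, 0]},
  {"claw": 1, "linear": [0, 0, 0], "angular": [0, 0, 0]},
])

```text
t: 6.92
tool_pos: [0.4612, -0.1261, 0.1286]
orientation: [0.089, 3.134, -0.001]
force: [-0.5, 3.6, 2.0]
opening: 0.0144
```

```bash
python3 -c "
from go import *
delta([.4595,-.1245,.12],-.0568+np.pi/2)
p=read_camera('scene');save(p,'s2.png')
im=cv2.imread('pics/s2.png')[90:250,220:420];cv2.imwrite('pics/s2z.png',cv2.resize(im,None,fx=4,fy=3.7))
"
```

```text
t 6.92 pos [ 0.4612 -0.1261  0.1286] open 0.0144 F [-0.5  3.6  2. ]
turn deg [-0.01  0.39 -0.  ]
shift now-frame cm [0.18 0.15 0.86]  after-turn frame cm [0.18 0.15 0.86]
```

View pics/s2z.png

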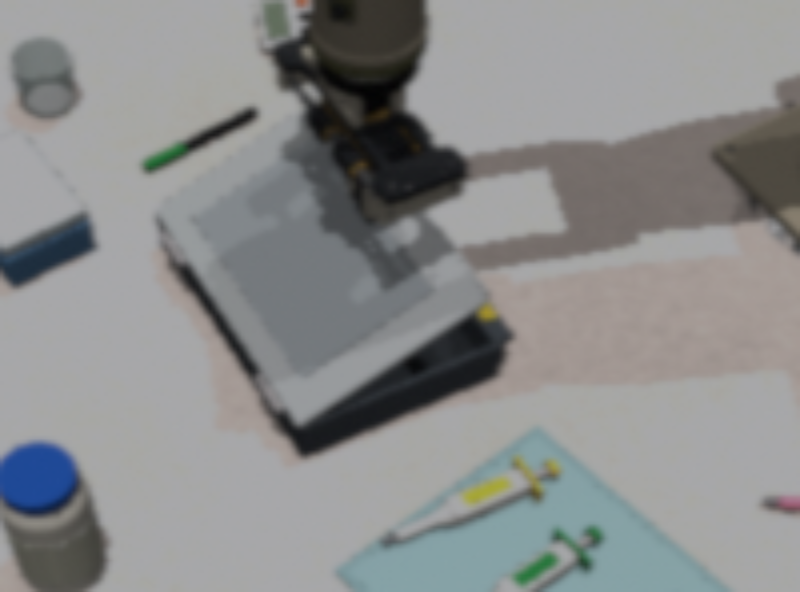

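Request:
drive_tool([
  {"claw": 1, "linear": [-1.25, 0, -1.6], "angular": [0, 0, 0]},
  {"claw": 1, "linear": [-1.45, 0, -1.45], "angular": [0, 0, 0]},
  {"claw": 1, "linear": [-1.6, 0, -1.25], "angular": [0, 0, 0]},
  {"claw": 1, "linear": [-1.75, 0, -1.05], "angular": [0, 0, 0]},
  {"claw": 1, "linear": [0, 0, 0], "angular": [0, 0, 0]},
])

```text
t: 7.6
tool_pos: [0.5215, -0.1294, 0.1823]
orientation: [0.089, 3.133, -0.0]
force: [-2.4, 5.6, 5.7]
opening: 0.0139
```

Request:
drive_tool([
  {"claw": 1, "linear": [-1.85, 0, -0.8], "angular": [0, 0, 0]},
  {"claw": 1, "linear": [-1.95, 0, -0.6], "angular": [0, 0, 0]},
  {"claw": 1, "linear": [-2.0, 0, -0.35], "angular": [0, 0, 0]},
  {"claw": 1, "linear": [-2.05, 0, -0.1], "angular": [0, 0, 0]},
  {"claw": 1, "linear": [-2.05, 0, 0.2], "angular": [0, 0, 0]},
  {"claw": 1, "linear": [0, 0, 0], "angular": [0, 0, 0]},
])

```text
t: 8.35
tool_pos: [0.6211, -0.135, 0.1993]
orientation: [0.088, 3.131, -0.001]
force: [2.6, 4.3, 4.4]
opening: 0.0138
```

```bash
python3 -c "
from go import *
p=read_camera('scene');save(p,'s3.png')
im=cv2.imread('pics/s3.png')[60:250,220:420];cv2.imwrite('pics/s3z.png',cv2.resize(im,None,fx=4,fy=3.1))
"
```

```text
(no output)
```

View pics/s3z.png

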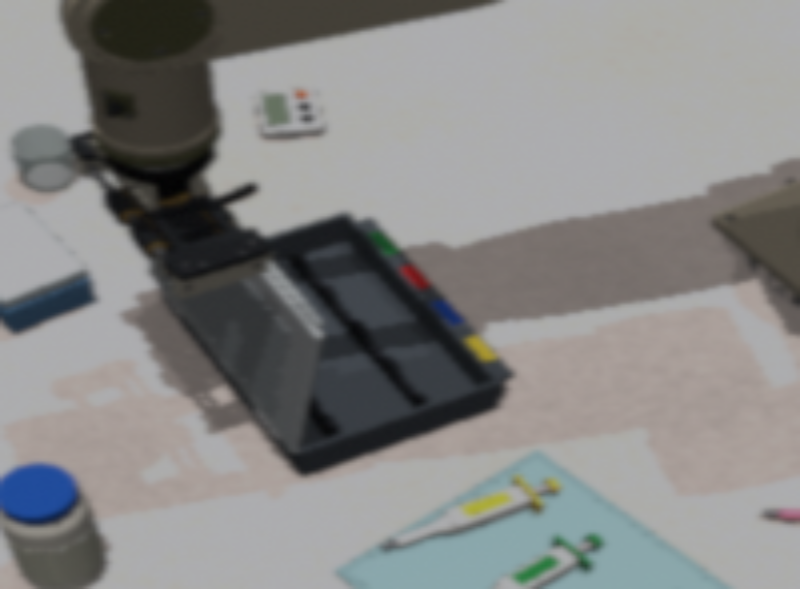

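Request:
drive_tool([
  {"claw": 0.5, "linear": [0, 0, 0], "angular": [0, 0, 0]},
  {"claw": 0.5, "linear": [0, 0, 0], "angular": [0, 0, 0]},
  {"claw": 0.5, "linear": [0, 0, 0], "angular": [0, 0, 0]},
  {"claw": 0.5, "linear": [0, 0, -3], "angular": [0, 0, 0]},
  {"claw": 0.5, "linear": [0, 0, -5], "angular": [0, 0, 0]},
  {"claw": 0.5, "linear": [0, 0, -3], "angular": [0, 0, 0]},
  {"claw": 0.5, "linear": [5, 0, 0], "angular": [0, 0, 0]},
  {"claw": 0.5, "linear": [5, 0, 0], "angular": [0, 0, 0]},
  {"claw": 0.5, "linear": [5, 0, 0], "angular": [0, 0, 0]},
  {"claw": 0.5, "linear": [5, 0, 0], "angular": [0, 0, 0]},
  {"claw": 0.5, "linear": [0, 0, 0], "angular": [0, 0, 0]},
])

```text
t: 9.78
tool_pos: [0.4165, -0.1236, 0.3072]
orientation: [0.091, 3.134, -0.002]
force: [1.0, -0.3, -0.1]
opening: 0.0462
```

```bash
python3 -c "
from go import *
delta([.5,.114,.2],1.5)
p=read_camera('top');save(p,'t3.png')
im=cv2.imread('pics/t3.png')[160:260,190:430];cv2.imwrite('pics/t3z.png',cv2.convertScaleAbs(cv2.resize(im,None,fx=3.3,fy=3.3,interpolation=cv2.INTER_CUBIC),alpha=1.4))
p=read_camera('wrist');save(p,'w3.png')
"
```

```text
t 9.78 pos [ 0.4165 -0.1236  0.3072] open 0.0462 F [ 1.  -0.3 -0.1]
turn deg [-0.05  0.35  0.71]
shift now-frame cm [-6.88 24.22 10.75]  after-turn frame cm [-6.65 24.29 10.72]
```

View pics/t3z.png

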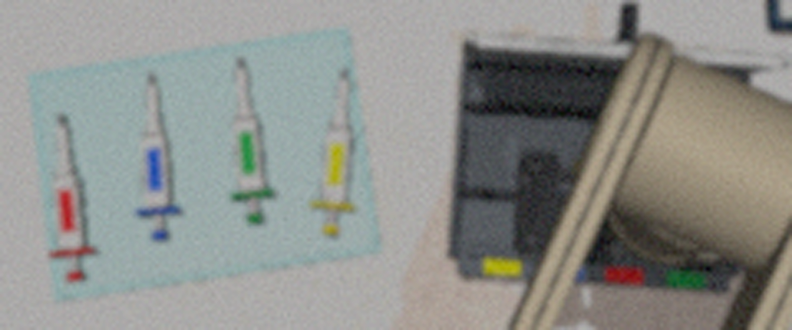

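View pics/w3.png

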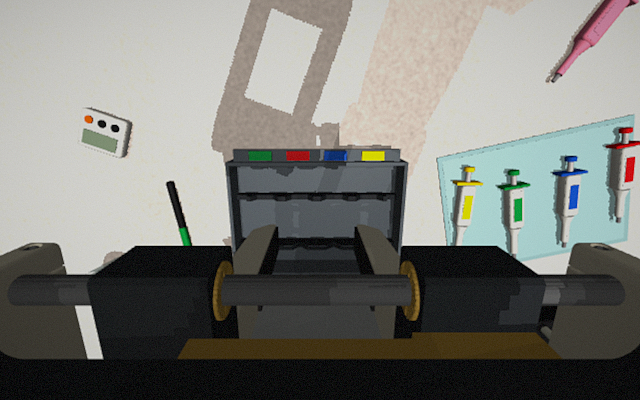

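Request:
drive_tool([
  {"claw": 0.4, "linear": [-1.2, 4.1, 1], "angular": [0, 0, 0.5]},
  {"claw": 0.4, "linear": [-1.2, 4.1, 1], "angular": [0, 0.3, 0]},
  {"claw": 0.4, "linear": [-1.1, 4.1, 1], "angular": [0, 0, 0]},
  {"claw": 0.4, "linear": [-1.1, 4, 1], "angular": [0, 0, 0]},
  {"claw": 0.4, "linear": [-1.1, 4, 1], "angular": [0, 0, 0]},
  {"claw": 0.4, "linear": [-1.1, 4, 1], "angular": [0, 0, 0]},
  {"claw": 0.4, "linear": [0, 0, 4], "angular": [0, 0, 0]},
  {"claw": 0.4, "linear": [0, 0, 4], "angular": [0, 0, 0]},
  {"claw": 0.4, "linear": [0, 0, 3], "angular": [0, 0, 0]},
  {"claw": 0.4, "linear": [0, 0, 0], "angular": [0, 0, 0]},
])

```text
t: 11.12
tool_pos: [0.5009, 0.1147, 0.1338]
orientation: [-0.102, -3.134, 0.002]
force: [-0.2, -0.5, 1.1]
opening: 0.056
```

```bash
python3 -c "
from go import *
delta([.502,.114,.007],1.504)
p=read_camera('wrist');save(p,'w4.png')
yaw=-.067;ex=np.array([np.cos(yaw),np.sin(yaw)])
for d in (-.069,-.0425,0,.03):print(d,proj(p,[*(np.array([.502,.1141])+d*ex),.013]).round(1))
"
```

```text
t 11.12 pos [0.5009 0.1147 0.1338] open 0.056 F [-0.2 -0.5  1.1]
turn deg [-0.07 -0.36  0.08]
shift now-frame cm [-0.2  -0.04 12.68]  after-turn frame cm [-0.12 -0.06 12.68]
-0.069 [315.7 123.1]
-0.0425 [315.7 150.8]
0 [315.6 192.8]
0.03 [315.5 220.6]
```

View pics/w4.png

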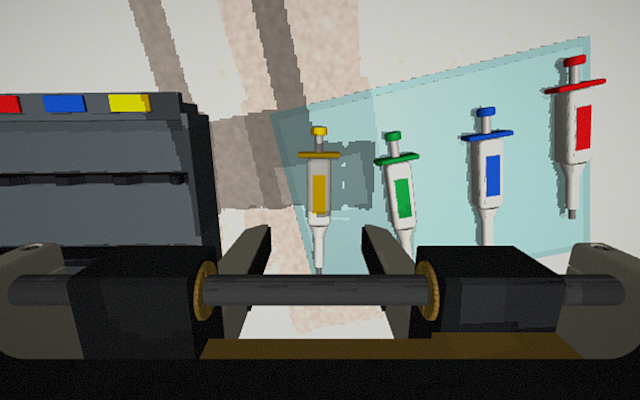

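Request:
drive_tool([
  {"claw": 0.4, "linear": [-0.3, 0, 4], "angular": [0, -0.2, 0]},
  {"claw": 0.4, "linear": [0, 0, 4], "angular": [0, 0, 0]},
  {"claw": 0.4, "linear": [0, 0, 3], "angular": [0, 0, 0]},
  {"claw": 0.4, "linear": [0, 0, 1.5], "angular": [0, 0, 0]},
  {"claw": 0.7, "linear": [0, 0, 0.2], "angular": [0, 0, 0]},
  {"claw": 1, "linear": [0, 0, 0], "angular": [0, 0, 0]},
  {"claw": 1, "linear": [0, 0, 0], "angular": [0, 0, 0]},
  {"claw": 1, "linear": [0, 0, 0], "angular": [0, 0, 0]},
], newtons=20)

```text
t: 12.18
tool_pos: [0.5067, 0.1145, 0.0114]
orientation: [0.103, 3.134, 0.001]
force: [-0.4, 0.6, 3.1]
opening: 0.0236
```

Request:
drive_tool([
  {"claw": 0.6, "linear": [0, 0, 0], "angular": [0, 0, 0]},
  {"claw": 0.6, "linear": [0, 0, 0], "angular": [0, 0, 0]},
])

```text
t: 12.42
tool_pos: [0.5056, 0.1143, 0.0102]
orientation: [0.103, 3.136, -0.0]
force: [-0.6, 0.4, -0.3]
opening: 0.0362
```

```bash
python3 -c "
from go import *
delta([.505,.114,.006],1.504)"
```

```text
t 12.43 pos [0.5056 0.1143 0.0102] open 0.0362 F [-0.6  0.4 -0.3]
turn deg [-0.    0.2   0.06]
shift now-frame cm [ 0.06 -0.03  0.42]  after-turn frame cm [ 0.06 -0.03  0.42]
```

Request:
drive_tool([
  {"claw": 0.6, "linear": [0.2, 0, 0.4], "angular": [0, 0.1, 0]},
  {"claw": 0.8, "linear": [0, 0, 0], "angular": [0, 0, 0]},
  {"claw": 1, "linear": [0, 0, 0], "angular": [0, 0, 0]},
  {"claw": 1, "linear": [0, 0, 0], "angular": [0, 0, 0]},
  {"claw": 1, "linear": [0, 0, 0], "angular": [0, 0, 0]},
], newtons=25)

```text
t: 13.05
tool_pos: [0.5037, 0.1144, 0.0062]
orientation: [0.103, 3.138, -0.0]
force: [0.1, -0.6, -0.3]
opening: 0.0239
```

Request:
drive_tool([
  {"claw": 1, "linear": [0, 0, -2], "angular": [0, 0, 0]},
  {"claw": 1, "linear": [0, 0, -4], "angular": [0, 0, 0]},
  {"claw": 1, "linear": [0, 0, -4], "angular": [0, 0, 0]},
  {"claw": 1, "linear": [0, 0, -2], "angular": [0, 0, -0.6]},
  {"claw": 1, "linear": [0, -4, 0], "angular": [0, 0, 0]},
  {"claw": 1, "linear": [0, -4, 0], "angular": [0, 0, 0]},
  {"claw": 1, "linear": [0, -4, 0], "angular": [0, 0, 0]},
  {"claw": 1, "linear": [0, -3.9, 0], "angular": [0, 0, 0]},
  {"claw": 1, "linear": [0, 0, 0], "angular": [0, 0, 0]},
])

```text
t: 14.18
tool_pos: [0.4946, -0.0465, 0.1263]
orientation: [0.092, 3.138, -0.001]
force: [0.5, 0.2, -0.5]
opening: 0.0237
```

```bash
python3 -c "
from go import *
delta([.4965,-.0445,.028],-.0568+np.pi/2)
p=read_camera('wrist');save(p,'w5.png')
for u in [(0,0)]:pass
"
```

```text
t 14.18 pos [ 0.4946 -0.0465  0.1263] open 0.0237 F [ 0.5  0.2 -0.5]
turn deg [-0.03  0.11 -0.11]
shift now-frame cm [-0.16  0.21  9.83]  after-turn frame cm [-0.18  0.21  9.83]
```

View pics/w5.png

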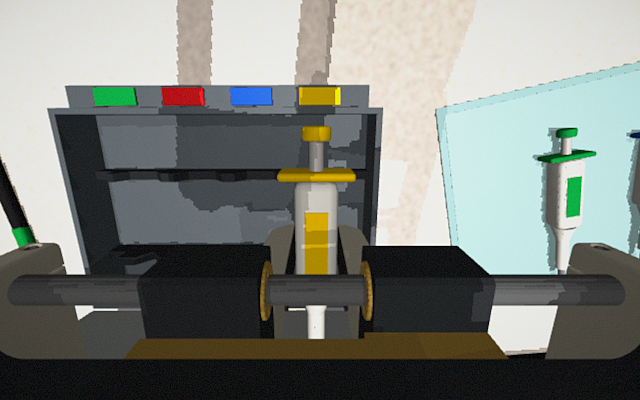

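```bash
python3 -c "
from go import *
p=read_camera('wrist')
l=ray(p,(319.5,96),.043);pl=ray(p,(316.5,174.5),.1335);s,t,M=cur()
ex=np.array([np.cos(.0568),-np.sin(.0568)]);ey=np.array([-ex[1],ex[0]])
o=pl[:2]+.0425*ex;print('label',l,'plate',pl,'pip org',o,'tcp',t)
d=l[:2]+.092*ex-o;print('needed shift along case x,y mm',d@ex*1e3,d@ey*1e3)
"
```

```text
label [ 0.40622678 -0.03712944  0.043     ] plate [ 0.45386421 -0.04253553  0.1335    ] pip org [ 0.49629567 -0.04494823] tcp [ 0.49467084 -0.04424067  0.12617636]
needed shift along case x,y mm 1.6324949269507498 2.693014141158934
```

```bash
cat > chk.py <<'E'
# usage: chk(color,zpip): label & held pip by colour blobs in wrist view
from go import *
import sys
def blobs(im,c,a=60):
    hsv=cv2.cvtColor(im,cv2.COLOR_RGB2HSV);h,s,v=cv2.split(hsv)
    r={'yellow':(20,34),'blue':(105,125),'green':(50,85)}
    m=((h<6)|(h>174)) if c=='red' else (h>=r[c][0])&(h<=r[c][1])
    m=(m&(s>130)&(v>50)).astype(np.uint8)
    n,lab,st,ce=cv2.connectedComponentsWithStats(m)
    return [(st[i],ce[i]) for i in range(1,n) if st[i][4]>=a]
if __name__=='__main__':
    s,t,M=cur();print(s['t'],t.round(4),np.round(s['orientation'],4),s['opening'])
    p=read_camera('wrist');save(p,sys.argv[1])
    for c in sys.argv[2:]:
        for st,ce in blobs(p['pixels'],c): print(c,st,ce.round(1))
E
cat > held.py <<'E'
from chk import *
# held.py color zaxis
c=sys.argv[1]
p=read_camera('wrist');save(p,sys.argv[2]);s,t,M=cur()
B=blobs(p['pixels'],c)
lab=[b for b in B if b[1][1]<112 and b[0][2]>25]
ul=lab[0][1];l=ray(p,ul,.0425)
ex=np.array([np.cos(.0568),-np.sin(.0568)]);ey=np.array([-ex[1],ex[0]])
pl=max([b for b in B if b[1][1]>=112 and 230<b[1][0]<400 and b[0][2]>45],key=lambda b:b[0][2])
print('plate px',pl[1],pl[0],'label px',ul)
q=ray(p,pl[1],t[2]+.007)
o=q[:2]+.0425*ex;d=l[:2]+.092*ex-o
print('t',s['t'],'tcp',t.round(4),'open',round(s['opening'],4),'label',l.round(4),'pip org',o.round(4),'need case x,y mm',(d@ex*1e3).round(1),(d@ey*1e3).round(1),'pip-tcp along x',((o-t[:2])@ex*1e3).round(1),'y',((o-t[:2])@ey*1e3).round(1))
print('topdown seat-tcp', )
E
python3 held.py yellow w6.png
```

```text
plate px [329.09020941 347.1822087 ] [ 124  332  383   27 5587] label px [316.52729694  95.49933422]
t 14.325 tcp [ 0.4947 -0.0437  0.1261] open 0.0239 label [ 0.4057 -0.0387  0.0425] pip org [ 0.612  -0.0423] need case x,y mm -114.2 -8.2 pip-tcp along x 117.0 y 8.1
topdown seat-tcp
```

Request:
drive_tool([
  {"claw": 1, "linear": [-0.15, 0, 3], "angular": [0, 0, 0]},
  {"claw": 1, "linear": [0, 0, 3], "angular": [0, 0, 0]},
  {"claw": 1, "linear": [0, 0, 2], "angular": [0, 0, 0]},
  {"claw": 1, "linear": [0, 0, 0], "angular": [0, 0, 0]},
  {"claw": 1, "linear": [0, 0, 0], "angular": [0, 0, 0]},
])

```text
t: 14.95
tool_pos: [0.497, -0.0438, 0.0471]
orientation: [0.085, 3.138, -0.0]
force: [-0.9, 0.6, -0.3]
opening: 0.0236
```

```bash
sed -i 's/b\[0\]\[2\]>45\]/b[0][2]>45 and b[1][1]<250]/' held.py; python3 held.py yellow w7.png;  python3 -c "
from go import *
delta([.4975,-.0439,.026],-.0568+np.pi/2)"
```

```text
plate px [315.85914086 174.93406593] [ 277  168   79   14 1001] label px [316.4085183   79.95680864]
t 15.0 tcp [ 0.4973 -0.0441  0.0474] open 0.0237 label [ 0.4058 -0.0387  0.0425] pip org [ 0.4988 -0.0441] need case x,y mm -1.2 0.2 pip-tcp along x 1.5 y 0.0
topdown seat-tcp
t 15.0 pos [ 0.4973 -0.0441  0.0474] open 0.0237 F [-0.3  0.4 -0.3]
turn deg [-0.01  0.2   0.13]
shift now-frame cm [-0.01  0.02  2.14]  after-turn frame cm [-0.02  0.02  2.14]
```

View pics/w7.png

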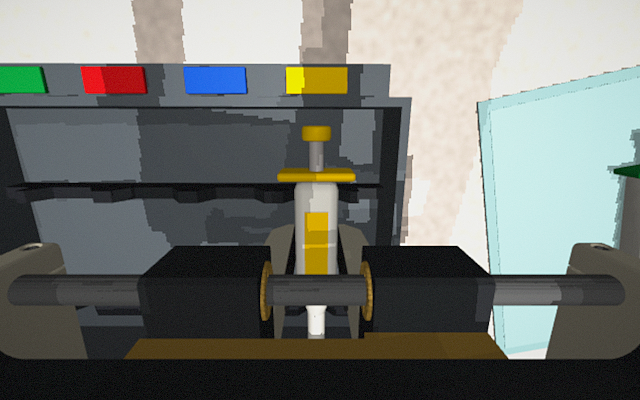

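Request:
drive_tool([
  {"claw": 1, "linear": [0, 0, 1.5], "angular": [0, 0, 0]},
  {"claw": 1, "linear": [0, 0, 0.7], "angular": [0, 0, 0]},
  {"claw": 1, "linear": [0, 0, 0], "angular": [0, 0, 0]},
  {"claw": 1, "linear": [0, 0, 0], "angular": [0, 0, 0]},
])

```text
t: 15.5
tool_pos: [0.4961, -0.0444, 0.0238]
orientation: [0.087, 3.139, 0.0]
force: [-0.2, 0.1, -0.4]
opening: 0.0239
```

Seating height reached with no contact force; release and rise.

Request:
drive_tool([
  {"claw": 0.66, "linear": [0, 0, 0], "angular": [0, 0, 0]},
  {"claw": 0.66, "linear": [0, 0, 0], "angular": [0, 0, 0]},
  {"claw": 0.66, "linear": [0, 0, 0], "angular": [0, 0, 0]},
  {"claw": 0.66, "linear": [0, 0, -3], "angular": [0, 0, 0]},
  {"claw": 0.66, "linear": [0, 0, -4], "angular": [0, 0, 0]},
  {"claw": 0.5, "linear": [0, 0, -4], "angular": [0, 0, 0]},
  {"claw": 0.4, "linear": [-1, 5, 0], "angular": [0, 0, 0]},
  {"claw": 0.4, "linear": [0, 5, 0], "angular": [0, 0, 0]},
  {"claw": 0.4, "linear": [0, 5, 0], "angular": [0, 0, 0]},
  {"claw": 0.4, "linear": [0, 5, 0], "angular": [0, 0, 0]},
  {"claw": 0.4, "linear": [0, 4, 0], "angular": [0, 0, 0]},
  {"claw": 0.4, "linear": [0, 0, 0], "angular": [0, 0, 0]},
])

```text
t: 17.0
tool_pos: [0.5191, 0.1972, 0.1342]
orientation: [0.081, 3.139, 0.001]
force: [-0.1, -1.0, -0.6]
opening: 0.0557
```

```bash
python3 -c "
from go import *
p=read_camera('wrist');save(p,'w8.png')
t=read_camera('top');save(t,'t8.png')
im=cv2.imread('pics/t8.png')[160:260,190:430];cv2.imwrite('pics/t8z.png',cv2.convertScaleAbs(cv2.resize(im,None,fx=3.3,fy=3.3,interpolation=cv2.INTER_CUBIC),alpha=1.4))
delta([.513,.1985,.007],.1245+np.pi/2)
p=read_camera('wrist');save(p,'w8.png')
"; python3 chk.py w8b.png green blue red
```

```text
t 17.1 pos [0.5192 0.1946 0.134 ] open 0.056 F [ 0.1 -1.  -0.4]
turn deg [ -0.04   0.08 -10.24]
shift now-frame cm [ 0.66  0.36 12.7 ]  after-turn frame cm [ 0.57  0.46 12.7 ]
17.15 [0.5194 0.194  0.134 ] [ 8.6800e-02  3.1389e+00 -9.0000e-04] 0.05585676643795792
green [303 116  16  10 113] [310.6 120.8]
green [294 139  43  12 205] [314.9 144.5]
green [313 164  18  41 473] [321.6 183.9]
blue [395  92  17  10 133] [403.3  96.4]
blue [382 116  48  11 240] [405.9 121.1]
blue [404 141  15  42 536] [411.  161.6]
red [481  39  20  13 179] [490.4  44.7]
red [465  64  56  15 291] [492.9  70.9]
red [492  91  16  46 617] [499.7 113.3]
```

View pics/w8b.png

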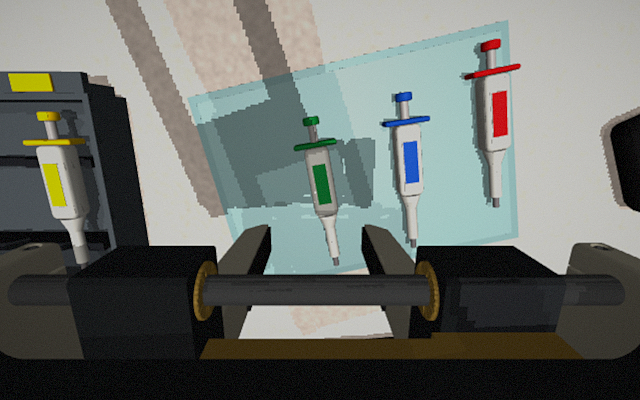

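View pics/t8z.png

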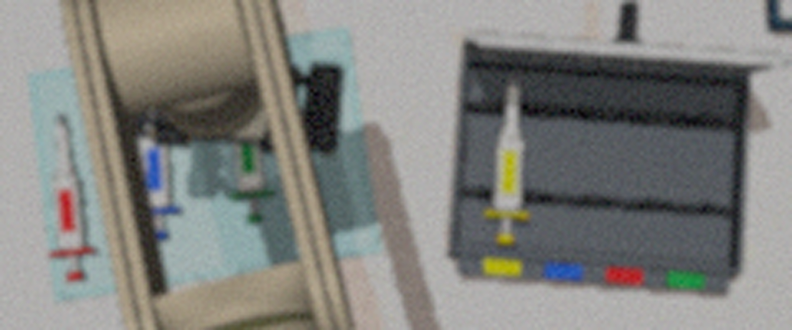

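```bash
cat > pip.py <<'E'
from chk import *
# pip.py color png : wrist measurement of pipette lying on mat, then delta to grasp
c=sys.argv[1]
p=read_camera('wrist');save(p,sys.argv[2])
B=[b for b in blobs(p['pixels'],c,50) if b[1][1]<240 and b[0][4]<1500]
P=sorted(B,key=lambda b:b[1][1])
for b in P: print(b[0],b[1].round(1))
# cap,plate,window in order
cap,pl,win=P[-3:] if len(P)>=3 else P
a=ray(p,pl[1],.014)[:2];w=ray(p,win[1],.024)[:2];k=ray(p,cap[1],.014)[:2]
d1=a-k;d=w-k;d/=np.hypot(*d);yaw=np.arctan2(d[1],d[0])
print('cap-plate',np.hypot(*d1),'plate-win',np.hypot(*(w-a)),'yaw',yaw,np.arctan2(*(w-a)[::-1]))
o=a+d*.0425;print('org wrist',o.round(4))
o=o-np.array([.0017,0])
print('grasp org used',o.round(4))
delta([*o,.006],yaw+np.pi/2)
E
python3 pip.py green w9.png
```

```text
[303 116  16  10 121] [310.6 120.5]
[294 139  43  12 208] [315.  144.4]
[313 164  19  41 474] [321.9 183.7]
cap-plate 0.022899223324422024 plate-win 0.03766200327759342 yaw 0.12501079791708383 0.1250496977759758
org wrist [0.5149 0.2006]
grasp org used [0.5132 0.2006]
t 17.25 pos [0.5195 0.1936 0.1341] open 0.0555 F [-0.5 -0.5 -0.5]
turn deg [ -0.03   0.09 -10.4 ]
shift now-frame cm [ 0.69  0.67 12.81]  after-turn frame cm [ 0.54  0.78 12.81]
```

Request:
drive_tool([
  {"claw": 0.4, "linear": [0, 0, 0], "angular": [0, 0, -5.2]},
  {"claw": 0.4, "linear": [0, 0, 0], "angular": [0, 0, -5.2]},
  {"claw": 0.4, "linear": [0.5, 0.7, 4], "angular": [0, 0, 0]},
  {"claw": 0.4, "linear": [0, 0, 4], "angular": [0, 0, 0]},
  {"claw": 0.4, "linear": [0, 0, 3], "angular": [0, 0, 0]},
  {"claw": 0.4, "linear": [0, 0, 0], "angular": [0, 0, 0]},
  {"claw": 0.4, "linear": [0, 0, 0], "angular": [0, 0, 0]},
])

```text
t: 18.12
tool_pos: [0.5148, 0.2006, 0.0256]
orientation: [-0.196, 3.132, 0.0]
force: [0.3, 0.1, 0.6]
opening: 0.0557
```

```bash
python3 -c "
from go import *
delta([.5132,.1995,.0055],.125+np.pi/2)
p=read_camera('wrist');save(p,'w10.png')"
```

```text
t 18.12 pos [0.5148 0.2006 0.0256] open 0.0557 F [0.3 0.1 0.6]
turn deg [-0.01  0.18  0.01]
shift now-frame cm [ 0.18 -0.09  2.01]  after-turn frame cm [ 0.17 -0.09  2.01]
```

View pics/w10.png

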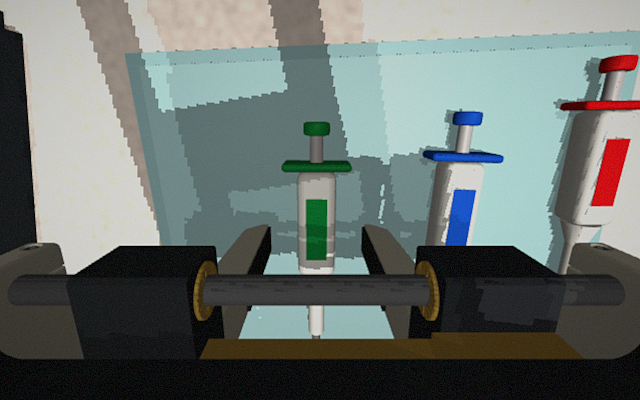

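Centred. Descend, grip.

Request:
drive_tool([
  {"claw": 0.4, "linear": [0.15, 0, 1.5], "angular": [0, 0.1, 0]},
  {"claw": 0.5, "linear": [0, 0, 0.5], "angular": [0, 0, 0]},
  {"claw": 0.8, "linear": [0, 0, 0], "angular": [0, 0, 0]},
  {"claw": 1, "linear": [0, 0, 0], "angular": [0, 0, 0]},
  {"claw": 1, "linear": [0, 0, 0], "angular": [0, 0, 0]},
  {"claw": 1, "linear": [0, 0, 0], "angular": [0, 0, 0]},
])

```text
t: 18.92
tool_pos: [0.5126, 0.2009, 0.0045]
orientation: [-0.198, 3.135, -0.0]
force: [0.3, -0.3, 1.8]
opening: 0.0238
```

Request:
drive_tool([
  {"claw": 1, "linear": [0, 0, -2], "angular": [0, 0, 0]},
  {"claw": 1, "linear": [0, 0, -4], "angular": [0, 0, 0]},
  {"claw": 1, "linear": [0, 0, -4], "angular": [0, 0, 5.2]},
  {"claw": 1, "linear": [0, 0, -2], "angular": [0, 0, 5.2]},
  {"claw": 1, "linear": [0, -5, 0], "angular": [0, 0, 0]},
  {"claw": 1, "linear": [0, -5, 0], "angular": [0, 0, 0]},
  {"claw": 1, "linear": [0, -5, 0], "angular": [0, 0, 0]},
  {"claw": 1, "linear": [0, -5, 0], "angular": [0, 0, 0]},
  {"claw": 1, "linear": [0, -5, 0], "angular": [0, 0, 0]},
  {"claw": 1, "linear": [0, -5, 0], "angular": [0, 0, 0]},
  {"claw": 1, "linear": [0, -5, 0], "angular": [0, 0, 0]},
  {"claw": 1, "linear": [0, -4, 0], "angular": [0, 0, 0]},
])

```text
t: 20.42
tool_pos: [0.4896, -0.1899, 0.1252]
orientation: [-0.087, -3.139, -0.0]
force: [-2.7, 2.0, -0.7]
opening: 0.0295
```

Request:
drive_tool([
  {"claw": 1, "linear": [0, -2, 0], "angular": [0, 0, 0]},
  {"claw": 1, "linear": [0, 0, 0], "angular": [0, 0, 0]},
  {"claw": 1, "linear": [0, 0, 0], "angular": [0, 0, 0]},
])

```text
t: 20.8
tool_pos: [0.4895, -0.2075, 0.1244]
orientation: [-0.086, -3.14, -0.001]
force: [-3.7, 0.9, -1.4]
opening: 0.0276
```

```bash
python3 -c "
from go import *
delta([.4879,-.2122,.045],-.0568+np.pi/2)";python3 held.py green w11.png
```

```text
t 20.8 pos [ 0.4895 -0.2075  0.1244] open 0.0276 F [-3.7  0.9 -1.4]
turn deg [ 0.02 -0.03  0.11]
shift now-frame cm [ 0.13 -0.48  7.94]  after-turn frame cm [ 0.14 -0.47  7.94]
plate px [299.0406746  184.09325397] [ 261  169   77   31 1008] label px [310.85868102  90.46433378]
t 20.85 tcp [ 0.4897 -0.2074  0.1244] open 0.027 label [ 0.3964 -0.2065  0.0425] pip org [ 0.4962 -0.2175] need case x,y mm -8.3 5.3 pip-tcp along x 7.1 y -9.7
topdown seat-tcp
```

View pics/w11.png

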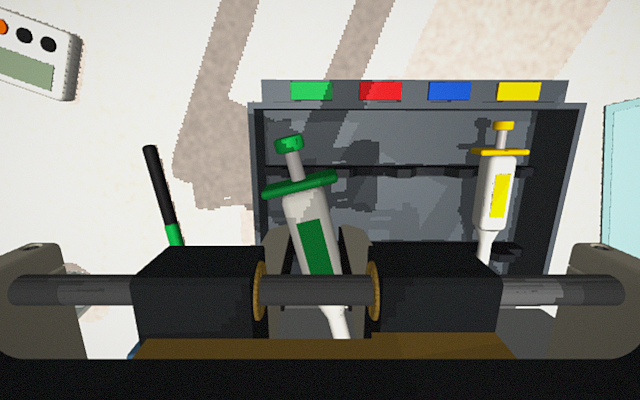

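Request:
drive_tool([
  {"claw": 1, "linear": [0, 0, 0], "angular": [0, 0, 0]},
  {"claw": 1, "linear": [0, 0, 0], "angular": [0, 0, 0]},
  {"claw": 1, "linear": [0, 0, 0], "angular": [0, 0, 0]},
  {"claw": 1, "linear": [0, 0, 0], "angular": [0, 0, 0]},
], newtons=30)

```text
t: 21.35
tool_pos: [0.4898, -0.2084, 0.1243]
orientation: [0.087, 3.14, -0.0]
force: [-3.4, 1.7, -0.7]
opening: 0.0272
```

```bash
python3 held.py green w12.png
```

```text
plate px [299.18217822 184.07524752] [ 261  169   77   31 1010] label px [311.90284974  90.04145078]
t 21.4 tcp [ 0.4897 -0.2085  0.1243] open 0.0271 label [ 0.3964 -0.2066  0.0425] pip org [ 0.4964 -0.2183] need case x,y mm -8.5 6.0 pip-tcp along x 7.2 y -9.5
topdown seat-tcp
```

View pics/w12.png

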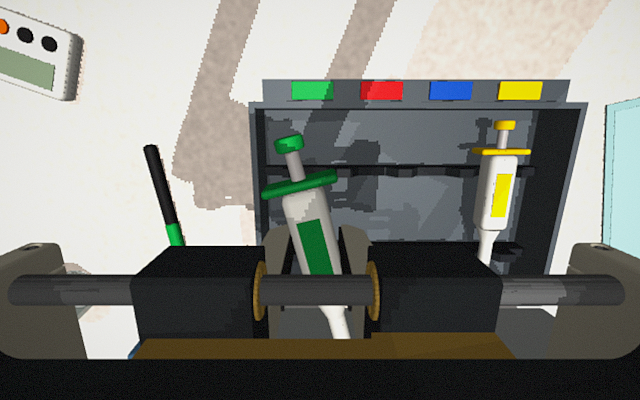

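Request:
drive_tool([
  {"claw": 1, "linear": [0, 2, 0], "angular": [0, 0, 0]},
  {"claw": 1, "linear": [0, 4, 0], "angular": [0, 0, 0]},
  {"claw": 1, "linear": [0, 4, 0], "angular": [0, 0, 0]},
  {"claw": 1, "linear": [0, 4, 0], "angular": [0, 0, 0]},
  {"claw": 1, "linear": [0, 4, 0], "angular": [0, 0, 0]},
  {"claw": 1, "linear": [0, 4, 0], "angular": [0, 0, 0]},
  {"claw": 1, "linear": [0, 4, 0], "angular": [0, 0, 0]},
  {"claw": 1, "linear": [0, 4, 0], "angular": [0, 0, 0]},
  {"claw": 1, "linear": [0, 3, 0], "angular": [0, 0, 0]},
  {"claw": 1, "linear": [0, 2, 0], "angular": [0, 0, 0]},
  {"claw": 1, "linear": [0, 0, 0], "angular": [0, 0, 0]},
])

```text
t: 22.78
tool_pos: [0.5093, 0.1424, 0.1245]
orientation: [0.084, 3.139, 0.0]
force: [0.2, -0.9, -0.9]
opening: 0.0235
```

```bash
python3 -c "
from go import *
p=read_camera('scene');save(p,'s13.png')
im=cv2.imread('pics/s13.png')[150:330,280:480];cv2.imwrite('pics/s13z.png',cv2.resize(im,None,fx=4,fy=3.3))
p=read_camera('wrist');save(p,'w13.png')"
```

```text
(no output)
```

View pics/s13z.png

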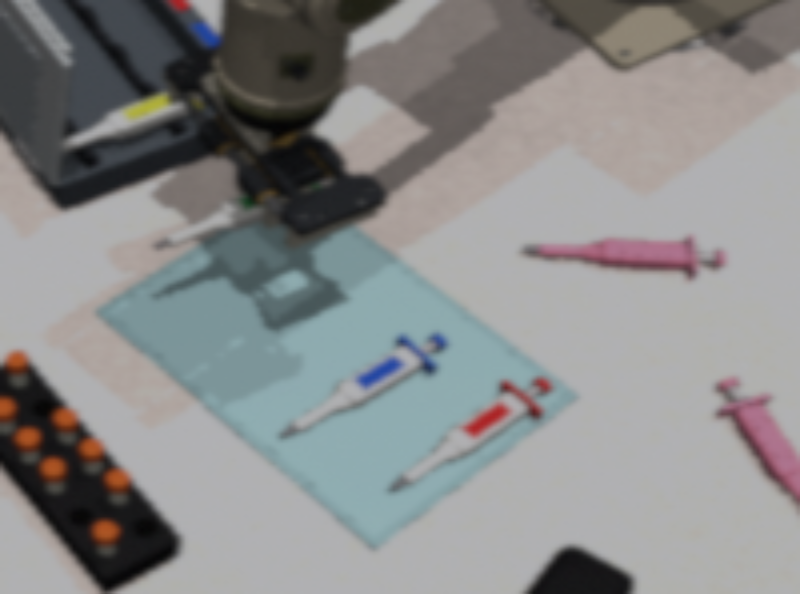

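View pics/w13.png

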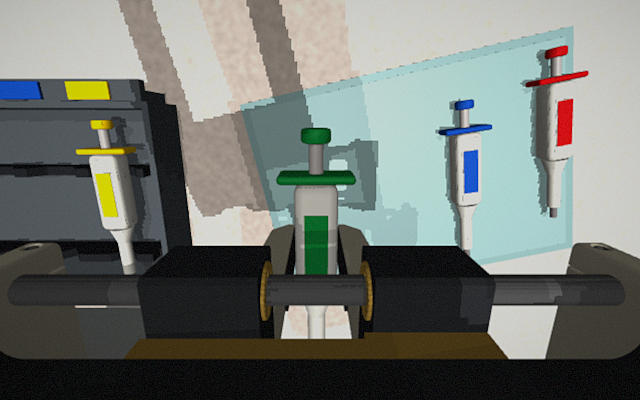

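```bash
python3 -c "
from go import *
delta([.470,-.2112,.125],-.0568+np.pi/2)";python3 chk.py w14.png green
```

```text
t 22.88 pos [0.5091 0.1407 0.1243] open 0.0241 F [ 1.  -0.9 -1. ]
turn deg [-0.03  0.03  0.1 ]
shift now-frame cm [  1.97 -35.35  -0.05]  after-turn frame cm [  1.91 -35.36  -0.07]
22.875 [0.5091 0.1407 0.1243] [ 8.6400e-02  3.1399e+00 -9.0000e-04] 0.024064911728362247
green [301 128  30  16 421] [315.5 135.8]
green [277 171  79  14 899] [315.3 178.4]
green [ 305  216   23   59 1345] [316.  244.8]
```

Request:
drive_tool([
  {"claw": 1, "linear": [1, 0, 0], "angular": [0, 0, 0]},
  {"claw": 1, "linear": [1, -4, 0], "angular": [0, 0, 0]},
  {"claw": 1, "linear": [0, -4, 0], "angular": [0, 0, 0]},
  {"claw": 1, "linear": [0, -4, 0], "angular": [0, 0, 0]},
  {"claw": 1, "linear": [0, -4, 0], "angular": [0, 0, 0]},
  {"claw": 1, "linear": [0, -4, 0], "angular": [0, 0, 0]},
  {"claw": 1, "linear": [0, -4, 0], "angular": [0, 0, 0]},
  {"claw": 1, "linear": [0, -4, 0], "angular": [0, 0, 0]},
  {"claw": 1, "linear": [0, -4, 0], "angular": [0, 0, 0]},
  {"claw": 1, "linear": [0, -3, 0], "angular": [0, 0, 0]},
  {"claw": 1, "linear": [0, -0.3, 0], "angular": [0, 0, 0]},
  {"claw": 1, "linear": [0, 0, 0], "angular": [0, 0, 0]},
])

```text
t: 24.42
tool_pos: [0.469, -0.2102, 0.1242]
orientation: [-0.089, -3.14, -0.0]
force: [-0.1, -0.4, -0.7]
opening: 0.0237
```

```bash
python3 -c "
from go import *
delta([.470,-.2112,.125],-.0568+np.pi/2)";python3 held.py green w15.png;python3 held.py green w15.png
```

```text
t 24.43 pos [ 0.469  -0.2102  0.1242] open 0.0237 F [-0.1 -0.4 -0.7]
turn deg [ 0.01 -0.01  0.01]
shift now-frame cm [-0.11 -0.09 -0.08]  after-turn frame cm [-0.11 -0.09 -0.08]Traceback (most recent call last):
  File "held.py", line 7, in <module>
    ul=lab[0][1];l=ray(p,ul,.0425)
       ~~~^^^
IndexError: list index out of range
Traceback (most recent call last):
  File "held.py", line 7, in <module>
    ul=lab[0][1];l=ray(p,ul,.0425)
       ~~~^^^
IndexError: list index out of range
```

View pics/w15.png

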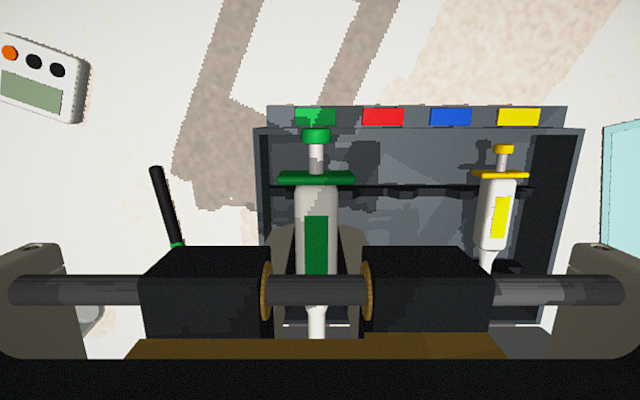

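```bash
sed -i "s/b\[1\]\[1\]<112 and/b[1][1]<126 and/; s/b\[1\]\[1\]>=112/b[1][1]>=126/" held.py; sed -i "s/^ul=.*/ul=np.array([float(x) for x in sys.argv[3:5]]) if len(sys.argv)>3 else lab[0][1];l=ray(p,ul,.0425)/" held.py; python3 held.py green w16.png 315 116
```

```text
plate px [315.64398422 177.92504931] [ 276  170   80   15 1014] label px [315. 116.]
t 24.575 tcp [ 0.4695 -0.2095  0.1242] open 0.0236 label [ 0.3963 -0.2063  0.0425] pip org [ 0.473  -0.2101] need case x,y mm 15.2 -0.6 pip-tcp along x 3.6 y -0.4
topdown seat-tcp
```

Request:
drive_tool([
  {"claw": 1, "linear": [-0.6, -0.05, 2], "angular": [0, 0, 0]},
  {"claw": 1, "linear": [-0.6, 0, 3], "angular": [0, 0, 0]},
  {"claw": 1, "linear": [0, 0, 2.8], "angular": [0, 0, 0]},
  {"claw": 1, "linear": [0, 0, 0], "angular": [0, 0, 0]},
  {"claw": 1, "linear": [0, 0, 0], "angular": [0, 0, 0]},
  {"claw": 1, "linear": [0, 0, 0], "angular": [0, 0, 0]},
])

```text
t: 25.32
tool_pos: [0.4826, -0.2121, 0.0481]
orientation: [0.087, 3.138, -0.002]
force: [0.6, -0.4, 0.3]
opening: 0.0238
```

```bash
python3 -c "
from go import *
delta([.482,-.2112,.0225],-.0568+np.pi/2)";python3 held.py green w17.png
```

```text
t 25.32 pos [ 0.4826 -0.2121  0.0481] open 0.0238 F [ 0.6 -0.4  0.3]
turn deg [-0.08  0.14  0.1 ]
shift now-frame cm [0.07 0.09 2.56]  after-turn frame cm [0.07 0.08 2.56]
plate px [315.92277615 177.79081134] [ 276  170   80   15 1023] label px [317.63624761  89.47096362]
t 25.375 tcp [ 0.4825 -0.2121  0.0479] open 0.024 label [ 0.3964 -0.2065  0.0425] pip org [ 0.4862 -0.2124] need case x,y mm 1.9 0.8 pip-tcp along x 3.7 y -0.1
topdown seat-tcp
```

View pics/w17.png

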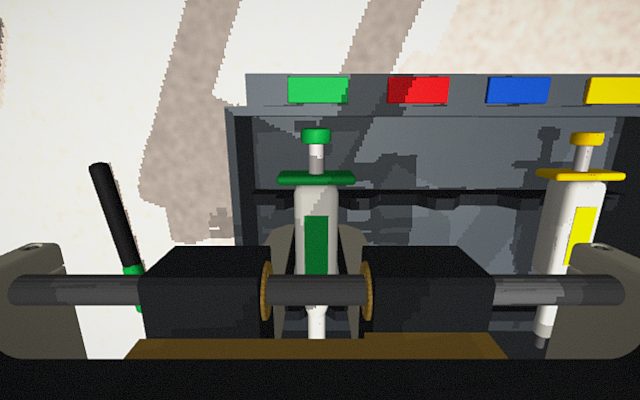

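Request:
drive_tool([
  {"claw": 1, "linear": [0, 0.07, 1.5], "angular": [0, 0, 0]},
  {"claw": 1, "linear": [0, 0, 0.8], "angular": [0, 0, 0]},
  {"claw": 1, "linear": [0, 0, 0.2], "angular": [0, 0, 0]},
  {"claw": 1, "linear": [0, 0, 0], "angular": [0, 0, 0]},
  {"claw": 1, "linear": [0, 0, 0], "angular": [0, 0, 0]},
])

```text
t: 26.0
tool_pos: [0.4811, -0.2109, 0.0218]
orientation: [-0.087, -3.139, -0.0]
force: [-5.9, 2.5, 12.7]
opening: 0.0236
```

Request:
drive_tool([
  {"claw": 0.66, "linear": [0, 0, 0], "angular": [0, 0, 0]},
  {"claw": 0.66, "linear": [0, 0, 0], "angular": [0, 0, 0]},
  {"claw": 0.66, "linear": [0, 0, 0], "angular": [0, 0, 0]},
  {"claw": 0.66, "linear": [0, 0, -3], "angular": [0, 0, 0]},
  {"claw": 0.66, "linear": [0, 0, -4], "angular": [0, 0, 0]},
  {"claw": 0.5, "linear": [0, 0, -4], "angular": [0, 0, 0]},
  {"claw": 0.4, "linear": [0, 0, 0], "angular": [0, 0, 0]},
  {"claw": 0.4, "linear": [0, 0, 0], "angular": [0, 0, 0]},
])

```text
t: 27.0
tool_pos: [0.4813, -0.2108, 0.1307]
orientation: [-0.087, -3.14, 0.0]
force: [-0.6, 0.4, -0.7]
opening: 0.0542
```

```bash
python3 chk.py w18.png green
```

```text
27.0 [ 0.4813 -0.2108  0.1307] [-8.68e-02 -3.14e+00  1.00e-04] 0.054162309686794106
green [296  93  40  18 719] [315.5 101.5]
green [308 125  17   9 147] [316.  128.8]
green [293 151  47   7 298] [315.8 154.2]
green [310 177  13  42 534] [316. 197.]
green [172 228  17  18 214] [180.1 237.2]
```

View pics/w18.png

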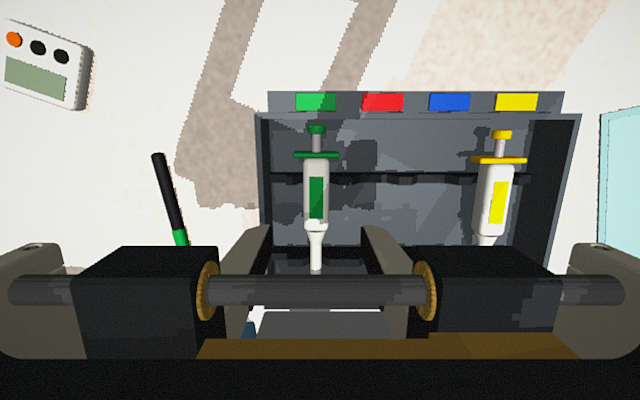

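```bash
cat > seat.py <<'E'
from chk import *
p=read_camera('wrist');save(p,sys.argv[1]);ex=np.array([np.cos(.0568),-np.sin(.0568)]);ey=np.array([-ex[1],ex[0]])
for c in sys.argv[2:]:
    B=blobs(p['pixels'],c,60);Z=[.043,.031,.031,.042]
    B=[b for b in B if b[1][1]<240]
    g=[]
    # cluster: label then cap, plate, window sorted by row near label column
    L=[b for b in B if b[1][1]<125 and b[0][2]>28]
    if not L: print(c,'nolabel',[b[1] for b in B]);continue
    L=L[0];B=sorted([b for b in B if b is not L and abs(b[1][0]-L[1][0])<35 and b[1][1]>L[1][1]],key=lambda b:b[1][1])
    P=[ray(p,L[1],.043)]+[ray(p,b[1],z) for b,z in zip(B[:3],Z[1:])]
    for q in P: print(c,'rel label x,y mm',((q-P[0])[:2]@ex*1e3).round(1),((q-P[0])[:2]@ey*1e3).round(1))
    print([ (b[0].tolist()) for b in B])
E
python3 seat.py w19.png green yellow
```

```text
green rel label x,y mm 0.0 0.0
green rel label x,y mm 22.7 0.8
green rel label x,y mm 45.4 0.6
green rel label x,y mm 82.3 0.5
[[307, 125, 18, 10, 142], [293, 152, 46, 7, 300], [309, 178, 14, 42, 541]]
yellow rel label x,y mm 0.0 0.0
yellow rel label x,y mm 27.1 0.1
yellow rel label x,y mm 49.8 0.6
yellow rel label x,y mm 87.3 0.3
[[491, 131, 21, 9, 177], [470, 157, 58, 8, 368], [489, 183, 20, 42, 565]]
```

Request:
drive_tool([
  {"claw": 0.4, "linear": [0, 6, 0], "angular": [0, 0, 0]},
  {"claw": 0.4, "linear": [0, 6, 0], "angular": [0, 0, 0]},
  {"claw": 0.4, "linear": [0, 6, 0], "angular": [0, 0, 0]},
  {"claw": 0.4, "linear": [0, 6, 0], "angular": [0, 0, 0]},
  {"claw": 0.4, "linear": [0, 6, 0], "angular": [0, 0, 0]},
  {"claw": 0.4, "linear": [0, 6, 0], "angular": [0, 0, 0]},
  {"claw": 0.4, "linear": [0, 6, 0], "angular": [0, 0, 0]},
  {"claw": 0.4, "linear": [0.5, 6, 0], "angular": [0, 0, -4.3]},
  {"claw": 0.4, "linear": [0.5, 1.5, 0], "angular": [0, 0, -4.4]},
  {"claw": 0.4, "linear": [0, 0, 0], "angular": [0, 0, 0]},
  {"claw": 0.4, "linear": [0, 0, 0], "angular": [0, 0, 0]},
])

```text
t: 28.48
tool_pos: [0.4975, 0.2825, 0.1302]
orientation: [0.148, -3.137, 0.002]
force: [-0.7, -0.1, 0.4]
opening: 0.0555
```

```bash
python3 pip.py blue w20.png;  python3 -c "
from go import *
t=read_camera('top');save(t,'t20.png')
im=cv2.imread('pics/t20.png')[160:260,190:430];cv2.imwrite('pics/t20z.png',cv2.convertScaleAbs(cv2.resize(im,None,fx=3.3,fy=3.3,interpolation=cv2.INTER_CUBIC),alpha=1.4))"
```

```text
[313 123  16   8 123] [320.7 126.4]
[299 148  44   6 238] [320.7 150.7]
[315 172  13  39 480] [320.7 190.7]
cap-plate 0.022817832110505334 plate-win 0.037414311817709454 yaw 0.09634554727359364 0.09344085589005535
org wrist [0.4981 0.2871]
grasp org used [0.4964 0.2871]
t 28.52 pos [0.4977 0.2823 0.1305] open 0.0559 F [ 0.2  0.6 -0.5]
turn deg [-0.06 -0.06 -0.13]
shift now-frame cm [ 0.07  0.5  12.45]  after-turn frame cm [ 0.09  0.49 12.45]
```

View pics/w20.png

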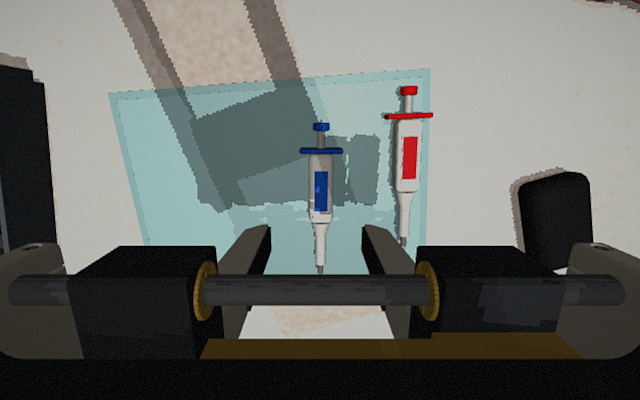

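View pics/t20z.png

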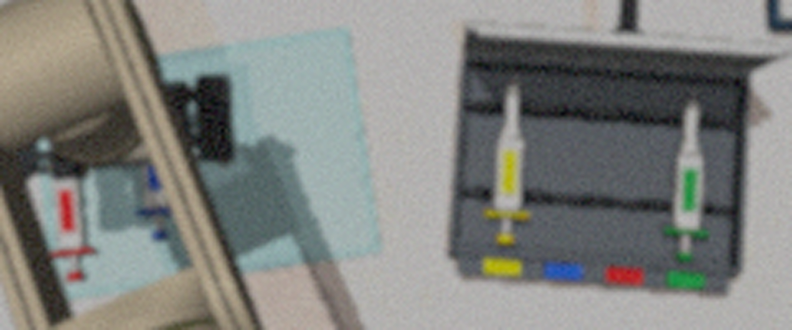

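Request:
drive_tool([
  {"claw": 0.45, "linear": [0.1, 0.4, 4], "angular": [0, 0, 0]},
  {"claw": 0.45, "linear": [0, 0, 4], "angular": [0, 0, 0]},
  {"claw": 0.45, "linear": [0, 0, 3], "angular": [0, 0, 0]},
  {"claw": 0.45, "linear": [0, 0, 1], "angular": [0, 0, 0]},
  {"claw": 0.45, "linear": [0, 0, 0.4], "angular": [0, 0, 0]},
  {"claw": 0.45, "linear": [0, 0, 0], "angular": [0, 0, 0]},
  {"claw": 0.45, "linear": [0, 0, 0], "angular": [0, 0, 0]},
])

```text
t: 29.45
tool_pos: [0.4975, 0.2878, 0.0086]
orientation: [-0.151, 3.136, 0.001]
force: [-0.1, 0.4, -0.2]
opening: 0.0511
```

```bash
python3 -c "
from go import *
delta([.4964,.2865,.006],.095+np.pi/2)";python3 chk.py w21.png blue
```

```text
t 29.45 pos [0.4975 0.2878 0.0086] open 0.0511 F [-0.1  0.4 -0.2]
turn deg [0.03 0.12 0.08]
shift now-frame cm [ 0.12 -0.12  0.26]  after-turn frame cm [ 0.12 -0.12  0.26]
29.45 [0.4975 0.2878 0.0086] [-1.5130e-01  3.1358e+00  9.0000e-04] 0.05111425919293574
blue [301 123  29  15 406] [314.6 129.9]
blue [276 165  78  13 915] [314.6 171.4]
blue [ 304  209   23   66 1453] [314.5 241.5]
```

Centred; grip (30 N), lift clear, and pull back in x before crossing to avoid the lid edge.

Request:
drive_tool([
  {"claw": 0.6, "linear": [0.1, -0.1, 0.25], "angular": [0, 0, 0]},
  {"claw": 0.8, "linear": [0, 0, 0], "angular": [0, 0, 0]},
  {"claw": 1, "linear": [0, 0, 0], "angular": [0, 0, 0]},
  {"claw": 1, "linear": [0, 0, 0], "angular": [0, 0, 0]},
  {"claw": 1, "linear": [0, 0, 0], "angular": [0, 0, 0]},
  {"claw": 1, "linear": [0, 0, -2], "angular": [0, 0, 0]},
  {"claw": 1, "linear": [0, 0, -4], "angular": [0, 0, 0]},
  {"claw": 1, "linear": [1, 0, -4], "angular": [0, 0, 4.3]},
  {"claw": 1, "linear": [1, -2, -2], "angular": [0, 0, 4.4]},
])

```text
t: 30.62
tool_pos: [0.4774, 0.2664, 0.1293]
orientation: [0.089, 3.135, 0.004]
force: [-0.5, 0.1, -0.8]
opening: 0.024
```

```bash
python3 -c "
from go import *
delta([.477,-.100,.125],-.0568+np.pi/2)";python3 chk.py w22.png blue
```

```text
t 30.62 pos [0.4774 0.2664 0.1293] open 0.024 F [-0.5  0.1 -0.8]
turn deg [0.14 0.28 0.01]
shift now-frame cm [ -2.03 -36.59   0.35]  after-turn frame cm [ -2.04 -36.59   0.43]
30.625 [0.4774 0.2664 0.1293] [0.0887 3.1354 0.0037] 0.024034663328299927
blue [302 127  29  16 413] [315.6 134.7]
blue [277 170  79  14 896] [315.8 176.9]
blue [ 305  215   23   60 1365] [315.9 244.3]
```

Request:
drive_tool([
  {"claw": 1, "linear": [0, -3, 0], "angular": [0, 0, 0]},
  {"claw": 1, "linear": [0, -4, 0], "angular": [0, 0, 0]},
  {"claw": 1, "linear": [0, -4, 0], "angular": [0, 0, 0]},
  {"claw": 1, "linear": [0, -4, 0], "angular": [0, 0, 0]},
  {"claw": 1, "linear": [0, -4, 0], "angular": [0, 0, 0]},
  {"claw": 1, "linear": [0, -4, 0], "angular": [0, 0, 0]},
  {"claw": 1, "linear": [0, -4, 0], "angular": [0, 0, 0]},
  {"claw": 1, "linear": [0, -4, 0], "angular": [0, 0, 0]},
  {"claw": 1, "linear": [-0.5, -4, 0], "angular": [0, 0, 0]},
  {"claw": 1, "linear": [-0.5, -1.6, 0], "angular": [0, 0, 0]},
  {"claw": 1, "linear": [0, 0, 0], "angular": [0, 0, 0]},
  {"claw": 1, "linear": [0, 0, 0], "angular": [0, 0, 0]},
])

```text
t: 32.17
tool_pos: [0.4657, -0.0997, 0.1247]
orientation: [-0.086, -3.14, -0.001]
force: [0.5, -0.3, -1.0]
opening: 0.0238
```

```bash
python3 -c "
from go import *
delta([.477,-.100,.125],-.0568+np.pi/2)";python3 held.py blue w23.png
```

```text
t 32.17 pos [ 0.4657 -0.0997  0.1247] open 0.0238 F [ 0.5 -0.3 -1. ]
turn deg [ 0.02 -0.02  0.13]
shift now-frame cm [-1.13  0.04 -0.03]  after-turn frame cm [-1.13  0.04 -0.03]Traceback (most recent call last):
  File "held.py", line 7, in <module>
    ul=np.array([float(x) for x in sys.argv[3:5]]) if len(sys.argv)>3 else lab[0][1];l=ray(p,ul,.0425)
                                                                           ~~~^^^
IndexError: list index out of range
```

View pics/w23.png

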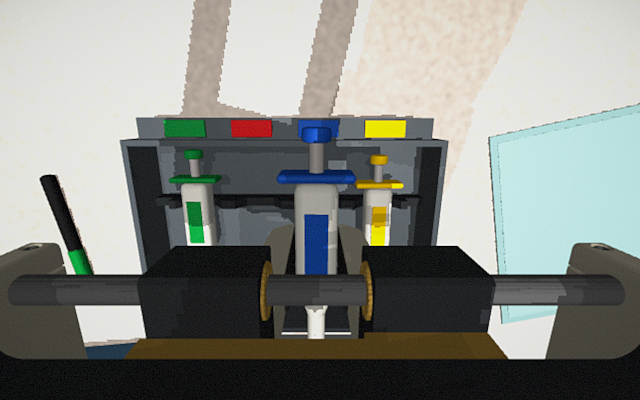

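Request:
drive_tool([
  {"claw": 1, "linear": [-1, 0, 2], "angular": [0, 0, 0]},
  {"claw": 1, "linear": [-1, 0, 3], "angular": [0, 0, 0]},
  {"claw": 1, "linear": [-0.3, 0, 2.7], "angular": [0, 0, 0]},
  {"claw": 1, "linear": [0, 0, 0], "angular": [0, 0, 0]},
  {"claw": 1, "linear": [0, 0, 0], "angular": [0, 0, 0]},
  {"claw": 1, "linear": [0, 0, 0], "angular": [0, 0, 0]},
])

```text
t: 32.98
tool_pos: [0.4898, -0.1022, 0.0494]
orientation: [0.086, 3.138, -0.002]
force: [0.3, -0.2, -1.2]
opening: 0.0238
```

```bash
python3 -c "
from go import *
delta([.489,-.100,.024],-.0568+np.pi/2)";python3 held.py blue w24.png
```

```text
t 32.98 pos [ 0.4898 -0.1022  0.0494] open 0.0238 F [ 0.3 -0.2 -1.2]
turn deg [-0.05  0.14  0.1 ]
shift now-frame cm [0.09 0.22 2.54]  after-turn frame cm [0.09 0.22 2.54]
plate px [315.91838843 176.63533058] [277 170  79  14 968] label px [320.94430845  87.94553244]
t 33.025 tcp [ 0.4896 -0.1023  0.0492] open 0.0237 label [ 0.4026 -0.0947  0.0425] pip org [ 0.4927 -0.1025] need case x,y mm 1.7 2.7 pip-tcp along x 3.0 y -0.1
topdown seat-tcp
```

View pics/w24.png

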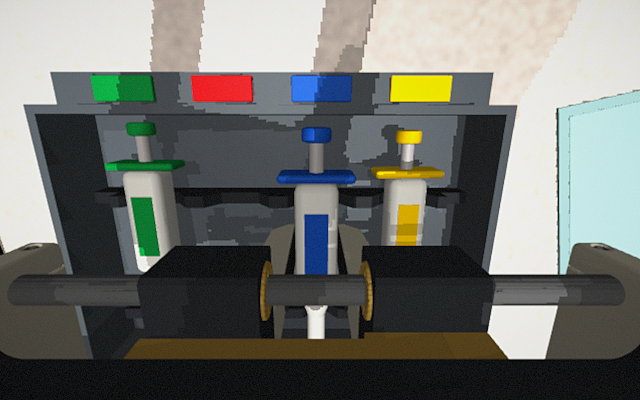

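Request:
drive_tool([
  {"claw": 1, "linear": [0, 0.25, 0.5], "angular": [0, 0, 0]},
  {"claw": 1, "linear": [0, 0, 1.2], "angular": [0, 0, 0]},
  {"claw": 1, "linear": [0, 0, 0.6], "angular": [0, 0, 0]},
  {"claw": 1, "linear": [0, 0, 0], "angular": [0, 0, 0]},
  {"claw": 1, "linear": [0, 0, 0], "angular": [0, 0, 0]},
])

```text
t: 33.65
tool_pos: [0.4888, -0.0997, 0.0247]
orientation: [-0.087, -3.14, 0.0]
force: [-0.0, -0.2, 0.1]
opening: 0.0239
```

```bash
python3 -c "
from go import *
delta([.489,-.0995,.024],-.0568+np.pi/2)";python3 held.py blue w25.png
```

```text
t 33.65 pos [ 0.4888 -0.0997  0.0247] open 0.0239 F [-0.  -0.2  0.1]
turn deg [-0.01 -0.01  0.08]
shift now-frame cm [-0.02  0.02  0.07]  after-turn frame cm [-0.01  0.02  0.07]
plate px [315.93904959 176.65289256] [277 170  79  14 968] label px [316.63051471  84.95128676]
t 33.7 tcp [ 0.489  -0.0997  0.025 ] open 0.0238 label [ 0.4027 -0.0947  0.0425] pip org [ 0.4917 -0.1   ] need case x,y mm 2.8 0.2 pip-tcp along x 2.7 y -0.1
topdown seat-tcp
```

Request:
drive_tool([
  {"claw": 1, "linear": [0, 0, 0.1], "angular": [0, 0, 0]},
  {"claw": 0.67, "linear": [0, 0, 0], "angular": [0, 0, 0]},
  {"claw": 0.67, "linear": [0, 0, 0], "angular": [0, 0, 0]},
  {"claw": 0.67, "linear": [0, 0, 0], "angular": [0, 0, 0]},
  {"claw": 0.67, "linear": [0, 0, -3], "angular": [0, 0, 0]},
  {"claw": 0.67, "linear": [0, 0, -4], "angular": [0, 0, 0]},
  {"claw": 0.5, "linear": [0, 0, -4], "angular": [0, 0, 0]},
  {"claw": 0.4, "linear": [0, 0, 0], "angular": [0, 0, 0]},
  {"claw": 0.4, "linear": [0, 0, 0], "angular": [0, 0, 0]},
  {"claw": 0.4, "linear": [0, 0, 0], "angular": [0, 0, 0]},
])

```text
t: 34.95
tool_pos: [0.4878, -0.0993, 0.1322]
orientation: [-0.087, -3.138, -0.001]
force: [-0.4, -0.3, -0.6]
opening: 0.0557
```

```bash
python3 seat.py w26.png green blue yellow; python3 -c "
from go import *
delta([.4557,.3640,.134],.131+np.pi/2)
t=read_camera('top');save(t,'t26.png')
im=cv2.imread('pics/t26.png')[160:260,190:430];cv2.imwrite('pics/t26z.png',cv2.convertScaleAbs(cv2.resize(im,None,fx=3.3,fy=3.3,interpolation=cv2.INTER_CUBIC),alpha=1.4))"
```

```text
green rel label x,y mm 0.0 0.0
green rel label x,y mm 22.7 -0.3
green rel label x,y mm 45.5 -1.0
green rel label x,y mm 83.4 -0.2
[[183, 124, 19, 10, 154], [168, 151, 52, 7, 310], [186, 177, 17, 41, 537]]
blue rel label x,y mm 0.0 0.0
blue rel label x,y mm 23.8 -0.6
blue rel label x,y mm 46.5 -0.8
blue rel label x,y mm 83.8 -0.1
[[307, 126, 17, 9, 150], [292, 152, 47, 8, 306], [309, 178, 14, 41, 561]]
yellow rel label x,y mm 0.0 0.0
yellow rel label x,y mm 27.2 -1.0
yellow rel label x,y mm 49.8 -0.1
yellow rel label x,y mm 87.7 -0.3
[[368, 130, 18, 9, 155], [352, 155, 49, 9, 328], [369, 181, 15, 42, 562]]
t 35.0 pos [ 0.4878 -0.0993  0.1322] open 0.0559 F [ 0.  -0.2 -0.5]
turn deg [  0.03  -0.14 -10.68]
shift now-frame cm [ 5.77 46.08 -0.15]  after-turn frame cm [-2.87 46.35 -0.18]
```

View pics/w26.png

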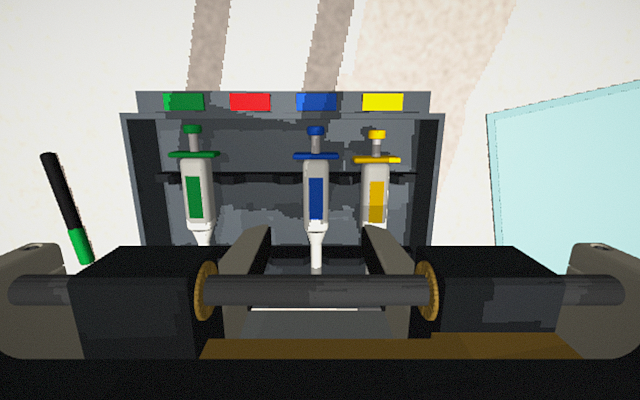

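View pics/t26z.png

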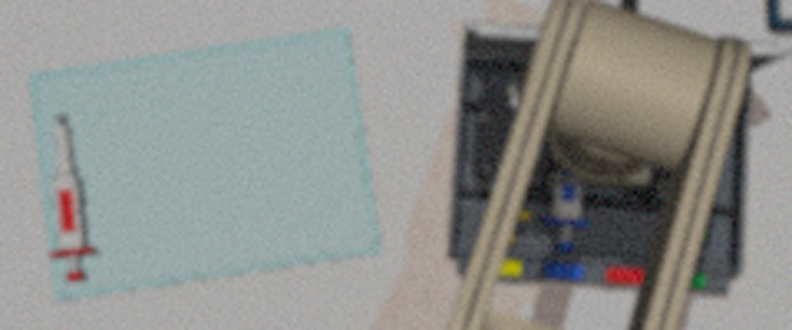

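Red still in place; three seated. Go for red.

Request:
drive_tool([
  {"claw": 0.4, "linear": [0.7, 5.8, 0], "angular": [0, 0, 0]},
  {"claw": 0.4, "linear": [0.7, 5.8, 0], "angular": [0, 0, 0]},
  {"claw": 0.4, "linear": [0.7, 5.8, 0], "angular": [0, 0, 0]},
  {"claw": 0.4, "linear": [0.7, 5.8, 0], "angular": [0, 0, 0]},
  {"claw": 0.4, "linear": [0.7, 5.8, 0], "angular": [0, 0, 0]},
  {"claw": 0.4, "linear": [0.7, 5.7, 0], "angular": [0, 0, 0]},
  {"claw": 0.4, "linear": [0.8, 5.7, 0], "angular": [0, 0, 0]},
  {"claw": 0.4, "linear": [0.7, 5.7, 0], "angular": [0, 0, 0]},
  {"claw": 0.4, "linear": [0, 0, 0], "angular": [0, 0, -5.3]},
  {"claw": 0.4, "linear": [0, 0, 0], "angular": [0, 0, -5.4]},
  {"claw": 0.4, "linear": [0, 0, 0], "angular": [0, 0, 0]},
  {"claw": 0.4, "linear": [0, 0, 0], "angular": [0, 0, 0]},
])

```text
t: 36.55
tool_pos: [0.4573, 0.3636, 0.1332]
orientation: [0.203, -3.134, 0.001]
force: [0.2, -0.2, -0.3]
opening: 0.0559
```

```bash
python3 pip.py red w27.png
```

```text
[312 123  15   8 117] [318.9 126.4]
[298 147  43   7 234] [318.7 150.1]
[313 171  13  39 471] [319.5 189.9]
cap-plate 0.02255872228334341 plate-win 0.03755366758194624 yaw 0.13882051633342357 0.14979603098157085
org wrist [0.4578 0.3666]
grasp org used [0.4561 0.3666]
t 36.6 pos [0.4574 0.3635 0.1333] open 0.0557 F [ 0.1  0.9 -0.7]
turn deg [-0.03 -0.03 -0.55]
shift now-frame cm [ 0.08  0.33 12.73]  after-turn frame cm [ 0.08  0.32 12.73]
```

View pics/w27.png

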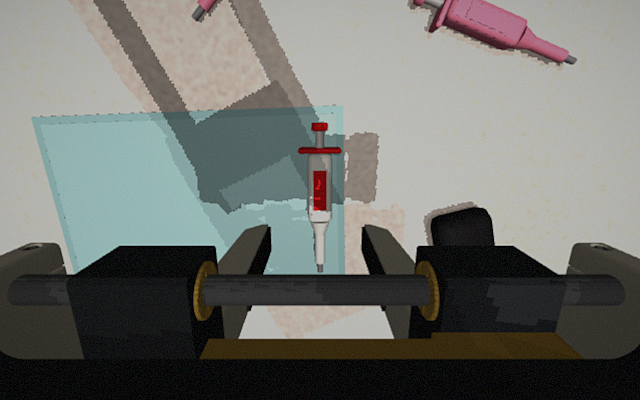

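Request:
drive_tool([
  {"claw": 0.45, "linear": [0.1, 0.25, 4], "angular": [0, 0, 0]},
  {"claw": 0.45, "linear": [0, 0, 4], "angular": [0, 0, 0]},
  {"claw": 0.45, "linear": [0, 0, 3], "angular": [0, 0, 0]},
  {"claw": 0.45, "linear": [0, 0, 1], "angular": [0, 0, 0]},
  {"claw": 0.45, "linear": [0, 0, 0.5], "angular": [0, 0, 0]},
  {"claw": 0.45, "linear": [0, 0, 0], "angular": [0, 0, 0]},
  {"claw": 0.45, "linear": [0, 0, 0], "angular": [0, 0, 0]},
])

```text
t: 37.48
tool_pos: [0.4571, 0.3668, 0.0101]
orientation: [-0.206, 3.133, 0.001]
force: [0.2, -0.3, 0.8]
opening: 0.0511
```

```bash
python3 -c "
from go import *
delta([.4561,.366,.006],.132+np.pi/2)";python3 chk.py w28.png red
```

```text
t 37.48 pos [0.4571 0.3668 0.0101] open 0.0511 F [ 0.2 -0.3  0.8]
turn deg [ 0.04  0.12 -0.04]
shift now-frame cm [ 0.11 -0.06  0.41]  after-turn frame cm [ 0.1  -0.06  0.41]
37.475 [0.4571 0.3668 0.0101] [-2.0590e-01  3.1329e+00  1.4000e-03] 0.051134670212794844
red [302 124  28  15 402] [315.6 130.9]
red [278 165  77  14 855] [316.1 171.8]
red [ 305  209   23   66 1443] [316.4 240.8]
```

Request:
drive_tool([
  {"claw": 0.6, "linear": [0.1, 0, 0.4], "angular": [0, 0, 0]},
  {"claw": 0.8, "linear": [0, 0, 0], "angular": [0, 0, 0]},
  {"claw": 1, "linear": [0, 0, 0], "angular": [0, 0, 0]},
  {"claw": 1, "linear": [0, 0, 0], "angular": [0, 0, 0]},
  {"claw": 1, "linear": [0, 0, 0], "angular": [0, 0, 0]},
  {"claw": 1, "linear": [0, 0, -2], "angular": [0, 0, 0]},
  {"claw": 1, "linear": [0, 0, -4], "angular": [0, 0, 0]},
  {"claw": 1, "linear": [0, 0, -4], "angular": [0, 0, 5.4]},
  {"claw": 1, "linear": [0, -2, -2], "angular": [0, 0, 5.4]},
])

```text
t: 38.65
tool_pos: [0.4573, 0.3477, 0.1295]
orientation: [0.092, 3.135, 0.005]
force: [-0.0, -0.6, -0.6]
opening: 0.0237
```

```bash
python3 -c "
from go import *
delta([.465,-.155,.125],-.0568+np.pi/2)";python3 chk.py w29.png red
```

```text
t 38.65 pos [0.4573 0.3477 0.1295] open 0.0237 F [-0.  -0.6 -0.6]
turn deg [ 0.19  0.27 -0.12]
shift now-frame cm [ -3.72 -50.14   0.3 ]  after-turn frame cm [ -3.62 -50.15   0.45]
38.65 [0.4573 0.3477 0.1295] [0.0923 3.1355 0.0051] 0.02366550016738926
red [302 128  29  16 431] [316.  135.3]
red [277 170  79  14 944] [315.9 177.3]
red [ 304  215   24   60 1380] [316.  244.5]
```

Request:
drive_tool([
  {"claw": 1, "linear": [0, -3, 0], "angular": [0, 0, 0]},
  {"claw": 1, "linear": [-0.4, -4.5, 0], "angular": [0, 0, 0]},
  {"claw": 1, "linear": [-0.4, -4.5, 0], "angular": [0, 0, 0]},
  {"claw": 1, "linear": [-0.4, -4.5, 0], "angular": [0, 0, 0]},
  {"claw": 1, "linear": [-0.4, -4.5, 0], "angular": [0, 0, 0]},
  {"claw": 1, "linear": [-0.4, -4.5, 0], "angular": [0, 0, 0]},
  {"claw": 1, "linear": [-0.4, -4.5, 0], "angular": [0, 0, 0]},
  {"claw": 1, "linear": [-0.4, -4.5, 0], "angular": [0, 0, 0]},
  {"claw": 1, "linear": [-0.4, -4.5, 0], "angular": [0, 0, 0]},
  {"claw": 1, "linear": [-0.4, -4.5, 0], "angular": [0, 0, 0]},
  {"claw": 1, "linear": [0, -4, 0], "angular": [0, 0, 0]},
  {"claw": 1, "linear": [0, -2.7, 0], "angular": [0, 0, 0]},
])

```text
t: 40.2
tool_pos: [0.4631, -0.159, 0.1256]
orientation: [0.09, 3.139, -0.001]
force: [0.6, -0.3, 0.2]
opening: 0.024
```

Request:
drive_tool([
  {"claw": 1, "linear": [-1, 0, 2], "angular": [0, 0, 0]},
  {"claw": 1, "linear": [-1, 0, 3], "angular": [0, 0, 0]},
  {"claw": 1, "linear": [0, 0, 2.5], "angular": [0, 0, 0]},
  {"claw": 1, "linear": [0, 0, 0], "angular": [0, 0, 0]},
  {"claw": 1, "linear": [0, 0, 0], "angular": [0, 0, 0]},
  {"claw": 1, "linear": [0, 0, 0], "angular": [0, 0, 0]},
])

```text
t: 40.95
tool_pos: [0.4842, -0.1588, 0.0515]
orientation: [0.089, 3.138, -0.002]
force: [0.0, -0.0, -0.2]
opening: 0.0239
```

```bash
python3 -c "
from go import *
delta([.4855,-.156,.024],-.0568+np.pi/2)";python3 held.py red w30.png
```

```text
t 40.95 pos [ 0.4842 -0.1588  0.0515] open 0.0239 F [ 0.  -0.  -0.2]
turn deg [-0.07  0.15  0.  ]
shift now-frame cm [-0.1   0.29  2.75]  after-turn frame cm [-0.11  0.29  2.75]
plate px [316.02186879 177.        ] [ 277  170   79   15 1006] label px [322.07846952  92.4461738 ]
t 41.0 tcp [ 0.4841 -0.1588  0.0513] open 0.0237 label [ 0.3994 -0.1506  0.0425] pip org [ 0.4874 -0.159 ] need case x,y mm 3.7 3.4 pip-tcp along x 3.3 y -0.0
topdown seat-tcp
```

View pics/w30.png

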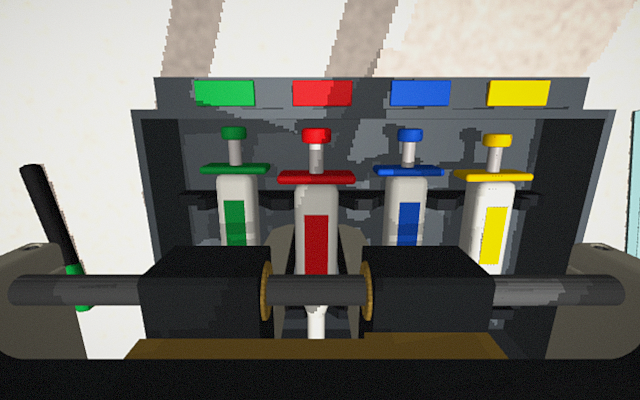

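Request:
drive_tool([
  {"claw": 1, "linear": [-0.1, 0.32, 0.5], "angular": [0, 0, 0]},
  {"claw": 1, "linear": [0, 0, 1.3], "angular": [0, 0, 0]},
  {"claw": 1, "linear": [0, 0, 0.7], "angular": [0, 0, 0]},
  {"claw": 1, "linear": [0, 0, 0], "angular": [0, 0, 0]},
  {"claw": 1, "linear": [0, 0, 0], "angular": [0, 0, 0]},
])

```text
t: 41.62
tool_pos: [0.4842, -0.1552, 0.0247]
orientation: [-0.09, -3.14, 0.0]
force: [-0.4, -0.2, -1.2]
opening: 0.0239
```

```bash
python3 -c "
from go import *
delta([.4855,-.156,.024],-.0568+np.pi/2)";python3 held.py red w31.png
```

```text
t 41.62 pos [ 0.4842 -0.1552  0.0247] open 0.0239 F [-0.4 -0.2 -1.2]
turn deg [-0.01 -0.02 -0.02]
shift now-frame cm [-0.13 -0.07  0.07]  after-turn frame cm [-0.13 -0.07  0.07]
plate px [316.14512922 177.01888668] [ 277  170   79   15 1006] label px [315.81353591  87.9820442 ]
t 41.675 tcp [ 0.4844 -0.1553  0.0249] open 0.024 label [ 0.3994 -0.1505  0.0425] pip org [ 0.4873 -0.1553] need case x,y mm 3.9 -0.2 pip-tcp along x 3.0 y 0.1
topdown seat-tcp
```

Request:
drive_tool([
  {"claw": 1, "linear": [-0.1, 0, 0.1], "angular": [0, 0, 0]},
  {"claw": 1, "linear": [0, 0, 0], "angular": [0, 0, 0]},
  {"claw": 0.67, "linear": [0, 0, 0], "angular": [0, 0, 0]},
  {"claw": 0.67, "linear": [0, 0, 0], "angular": [0, 0, 0]},
  {"claw": 0.67, "linear": [0, 0, 0], "angular": [0, 0, 0]},
  {"claw": 0.67, "linear": [0, 0, -3], "angular": [0, 0, 0]},
  {"claw": 0.67, "linear": [0, 0, -4], "angular": [0, 0, 0]},
  {"claw": 0.5, "linear": [0, 0, -4], "angular": [0, 0, 0]},
  {"claw": 0.5, "linear": [0, 0, 0], "angular": [0, 0, 0]},
  {"claw": 0.5, "linear": [0, 0, 0], "angular": [0, 0, 0]},
  {"claw": 0.5, "linear": [0, 0, 0], "angular": [0, 0, 0]},
])

```text
t: 43.05
tool_pos: [0.4843, -0.1548, 0.1321]
orientation: [-0.09, -3.138, -0.001]
force: [1.4, -1.2, 0.0]
opening: 0.0462
```

```bash
python3 seat.py w32.png green red blue yellow
```

```text
green rel label x,y mm 0.0 0.0
green rel label x,y mm 22.4 0.2
green rel label x,y mm 45.1 -0.6
green rel label x,y mm 82.7 0.1
[[245, 125, 18, 9, 152], [230, 151, 49, 7, 298], [247, 177, 16, 42, 538]]
red rel label x,y mm 0.0 0.0
red rel label x,y mm 23.5 -0.2
red rel label x,y mm 46.7 0.0
red rel label x,y mm 84.2 0.2
[[307, 126, 18, 10, 155], [292, 152, 47, 8, 304], [309, 178, 14, 42, 586]]
blue rel label x,y mm 0.0 0.0
blue rel label x,y mm 24.1 -0.2
blue rel label x,y mm 46.8 0.4
blue rel label x,y mm 84.6 0.0
[[368, 126, 18, 10, 150], [352, 152, 49, 8, 317], [369, 178, 15, 42, 545]]
yellow rel label x,y mm 0.0 0.0
yellow rel label x,y mm 27.2 -0.5
yellow rel label x,y mm 50.1 -0.2
yellow rel label x,y mm 87.9 -0.1
[[429, 130, 19, 9, 165], [410, 156, 53, 8, 339], [428, 181, 18, 42, 558]]
```

View pics/w32.png

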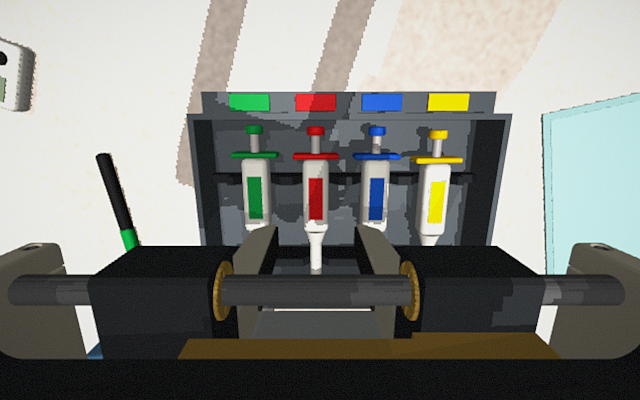

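Request:
drive_tool([
  {"claw": 0.5, "linear": [0, 0, -5], "angular": [0, 0, 0]},
  {"claw": 0.5, "linear": [0, 0, -5], "angular": [0, 0, 0]},
  {"claw": 0.5, "linear": [0, 0, -5], "angular": [0, 0, 0]},
  {"claw": 0.5, "linear": [0, 0, -3], "angular": [0, 0, 0]},
  {"claw": 0.5, "linear": [0, 6, 0], "angular": [0, 0, 0]},
  {"claw": 0.5, "linear": [0, 6, 0], "angular": [0, 0, 0]},
  {"claw": 0.5, "linear": [0, 6, 0], "angular": [0, 0, 0]},
  {"claw": 0.5, "linear": [0, 6, 0], "angular": [0, 0, 0]},
  {"claw": 0.5, "linear": [0, 6, 0], "angular": [0, 0, 0]},
  {"claw": 0.5, "linear": [0, 0, 0], "angular": [0, 0, 0]},
  {"claw": 0.5, "linear": [0, 0, 0], "angular": [0, 0, 0]},
])

```text
t: 44.48
tool_pos: [0.5021, 0.1442, 0.3127]
orientation: [-0.088, -3.139, 0.002]
force: [-0.7, 0.5, -0.4]
opening: 0.0463
```

```bash
python3 -c "
from go import *
delta([.6211,-.135,.30],-.0568+np.pi/2)
for n in ('top','scene'):
  t=read_camera(n);save(t,n+'33.png')
  if n=='top':
    for X in ([.6290,-.1365,.212],[.5954,-.1346,.236],[.5954+.0082,-.27,.236],[.5954-.0075,.0,.236]): print(X,proj(t,X))
im=cv2.imread('pics/top33.png')[150:260,310:440];cv2.imwrite('pics/t33z.png',cv2.convertScaleAbs(cv2.resize(im,None,fx=5,fy=5,interpolation=cv2.INTER_CUBIC),alpha=1.4))
im=cv2.imread('pics/scene33.png')[80:260,220:420];cv2.imwrite('pics/s33z.png',cv2.resize(im,None,fx=4,fy=3.3))"
```

```text
t 44.48 pos [0.5021 0.1442 0.3127] open 0.0463 F [-0.7  0.5 -0.4]
turn deg [-0.07 -0.09  0.04]
shift now-frame cm [-13.45 -27.2    1.29]  after-turn frame cm [-13.46 -27.19   1.27]
[0.629, -0.1365, 0.212] [380.34378612 155.07330679]
[0.5954, -0.1346, 0.236] [380.76805886 165.02216652]
[0.6036, -0.27, 0.236] [430.71665661 162.81505777]
[0.5879000000000001, 0.0, 0.236] [331.00848152 166.98527276]
```

View pics/t33z.png

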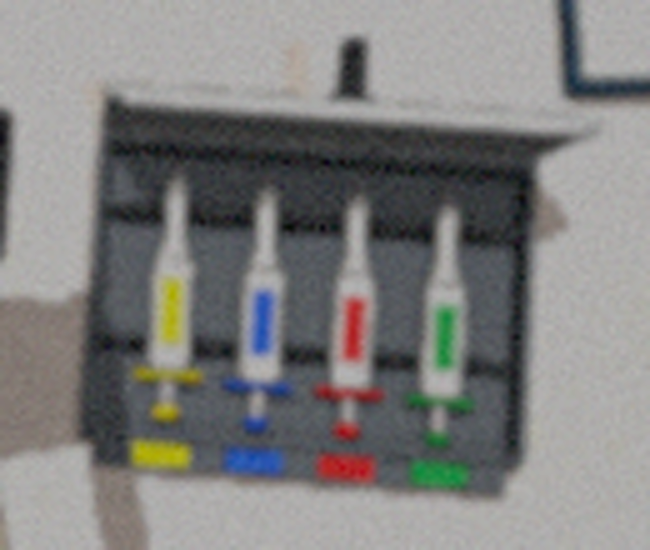

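View pics/s33z.png

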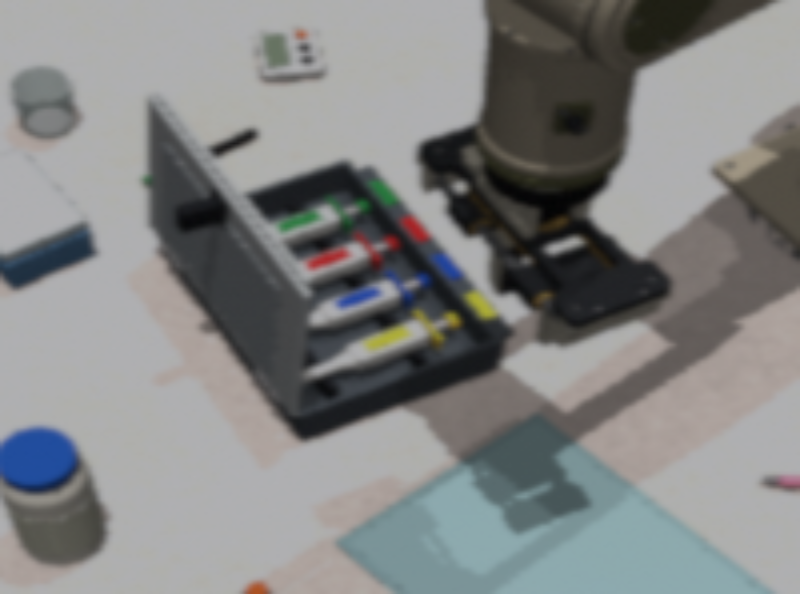

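Request:
drive_tool([
  {"claw": 0.5, "linear": [-2.5, -5.4, 0], "angular": [0, 0, 0]},
  {"claw": 0.5, "linear": [-2.5, -5.4, 0], "angular": [0, 0, 0]},
  {"claw": 0.5, "linear": [-2.5, -5.4, 0], "angular": [0, 0, 0]},
  {"claw": 0.5, "linear": [-2.5, -5.5, 0], "angular": [0, 0, 0]},
  {"claw": 0.5, "linear": [-2.6, -5.5, 0], "angular": [0, 0, 0]},
  {"claw": 0.5, "linear": [0, 0, 3], "angular": [0, 0, 0]},
  {"claw": 0.5, "linear": [0, 0, 0], "angular": [0, 0, 0]},
  {"claw": 0.5, "linear": [0, 0, 0], "angular": [0, 0, 0]},
])

```text
t: 45.58
tool_pos: [0.6124, -0.1348, 0.2847]
orientation: [0.091, 3.14, -0.001]
force: [0.1, 0.1, 0.5]
opening: 0.0467
```

```bash
python3 -c "
from go import *
delta([.613,-.1345,.197],-.0568+np.pi/2)
for n in ('wrist','scene'):
  t=read_camera(n);save(t,n+'34.png')
im=cv2.imread('pics/scene34.png')[80:260,200:400];cv2.imwrite('pics/s34z.png',cv2.resize(im,None,fx=4,fy=3.3))"
```

```text
t 45.58 pos [ 0.6124 -0.1348  0.2847] open 0.0467 F [0.1 0.1 0.5]
turn deg [-0.02  0.03 -0.06]
shift now-frame cm [-0.06  0.04  8.77]  after-turn frame cm [-0.06  0.04  8.77]
```

View pics/wrist34.png

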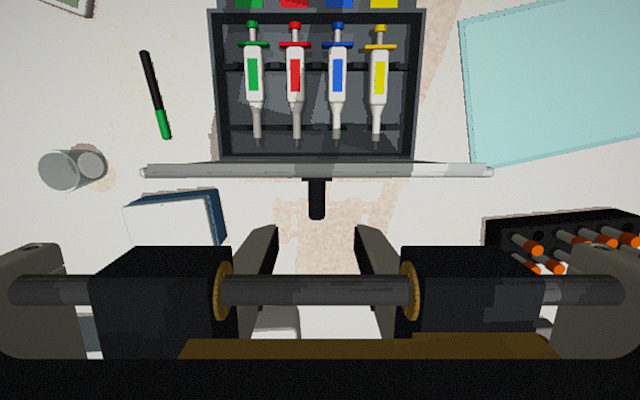

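View pics/s34z.png

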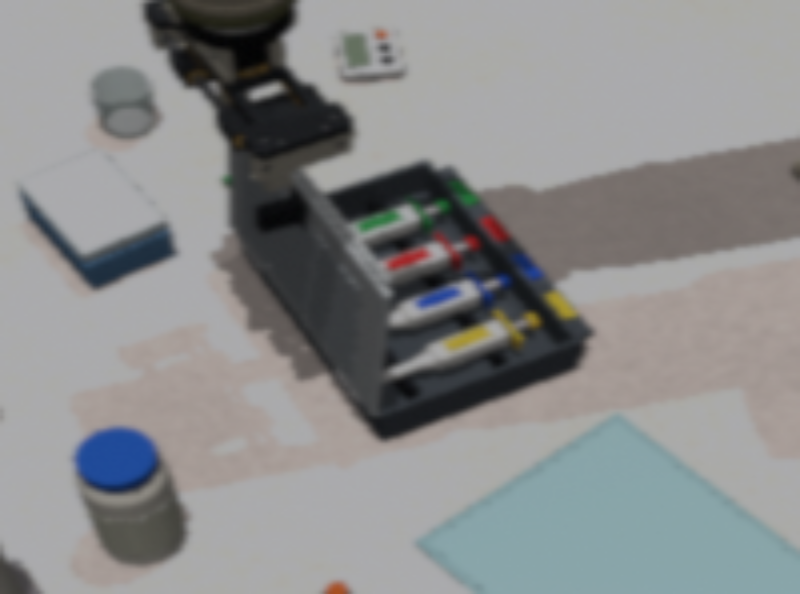

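```bash
python3 -c "
from go import *
t=read_camera('wrist')
print(ray(t,(317,163),.235),ray(t,(317,178),.236),ray(t,(317,218),.222))
ex=np.array([np.cos(.0568),-np.sin(.0568)]);h=np.array([.5025,-.129])+.093*ex
for th in (1.4,1.45,1.5,1.55,1.6):
  c,s=np.cos(th),np.sin(th)
  f=lambda x,z:proj(t,[*(h+(x*c+z*s)*ex),.05-x*s+z*c]).round(0)
  print(th,h,'edge in',f(-.186,0),'edge out',f(-.186,.008),'fin tip near',f(-.176,.044),'tip far',f(-.148,.044))
"
```

```text
[ 0.57443219 -0.13134488  0.235     ] [ 0.58566922 -0.13196889  0.236     ] [ 0.62249486 -0.13395697  0.222     ]
1.4 [ 0.59535002 -0.13427956] edge in [315. 149.] edge out [315. 159.] fin tip near [315. 205.] tip far [315. 202.]
1.45 [ 0.59535002 -0.13427956] edge in [315. 161.] edge out [315. 172.] fin tip near [315. 216.] tip far [315. 209.]
1.5 [ 0.59535002 -0.13427956] edge in [315. 174.] edge out [315. 184.] fin tip near [315. 226.] tip far [315. 217.]
1.55 [ 0.59535002 -0.13427956] edge in [315. 186.] edge out [315. 196.] fin tip near [315. 235.] tip far [315. 224.]
1.6 [ 0.59535002 -0.13427956] edge in [315. 197.] edge out [315. 207.] fin tip near [315. 244.] tip far [315. 230.]
```

Request:
drive_tool([
  {"claw": 0.5, "linear": [0, 0, 3], "angular": [0, 0, 0]},
  {"claw": 0.5, "linear": [0, 0, 3], "angular": [0, 0, 0]},
  {"claw": 0.5, "linear": [0, 0, 2], "angular": [0, 0, 0]},
  {"claw": 0.5, "linear": [0, 0, 0.7], "angular": [0, 0, 0]},
  {"claw": 0.8, "linear": [0, 0, 0], "angular": [0, 0, 0]},
  {"claw": 1, "linear": [0, 0, 0], "angular": [0, 0, 0]},
  {"claw": 1, "linear": [0, 0, 0], "angular": [0, 0, 0]},
  {"claw": 1, "linear": [0, 0, 0], "angular": [0, 0, 0]},
], newtons=15)

```text
t: 46.72
tool_pos: [0.6131, -0.1345, 0.1976]
orientation: [0.09, 3.139, -0.001]
force: [-0.1, 0.5, 2.3]
opening: 0.014
```

Request:
drive_tool([
  {"claw": 1, "linear": [1.0, 0, -0.05], "angular": [0, 0, 0]},
  {"claw": 1, "linear": [1.0, 0, -0.05], "angular": [0, 0, 0]},
  {"claw": 1, "linear": [2.0, 0, 0.15], "angular": [0, 0, 0]},
  {"claw": 1, "linear": [1.95, 0, 0.4], "angular": [0, 0, 0]},
  {"claw": 1, "linear": [1.9, 0, 0.6], "angular": [0, 0, 0]},
  {"claw": 1, "linear": [0, 0, 0], "angular": [0, 0, 0]},
])

```text
t: 47.48
tool_pos: [0.532, -0.1299, 0.1859]
orientation: [-0.09, -3.137, 0.0]
force: [-5.0, 0.3, 2.2]
opening: 0.0141
```

Request:
drive_tool([
  {"claw": 1, "linear": [1.7, 0, 0.85], "angular": [0, 0, 0]},
  {"claw": 1, "linear": [1.7, 0, 1.05], "angular": [0, 0, 0]},
  {"claw": 1, "linear": [1.55, 0, 1.25], "angular": [0, 0, 0]},
  {"claw": 1, "linear": [1.4, 0, 1.4], "angular": [0, 0, 0]},
  {"claw": 1, "linear": [1.2, 0, 1.6], "angular": [0, 0, 0]},
  {"claw": 1, "linear": [0, 0, 0], "angular": [0, 0, 0]},
])

```text
t: 48.22
tool_pos: [0.458, -0.1257, 0.1234]
orientation: [-0.09, -3.138, 0.0]
force: [2.0, -2.6, -7.3]
opening: 0.0138
```

```bash
python3 -c "
from go import *
delta([.457,-.1255,.1256],-.0568+np.pi/2)
t=read_camera('scene');save(t,'s35.png')
im=cv2.imread('pics/s35.png')[80:260,220:420];cv2.imwrite('pics/s35z.png',cv2.resize(im,None,fx=4,fy=3.3))"
```

```text
t 48.23 pos [ 0.458  -0.1257  0.1234] open 0.0138 F [ 2.  -2.6 -7.3]
turn deg [-0.01 -0.11 -0.04]
shift now-frame cm [ 0.1   0.01 -0.22]  after-turn frame cm [ 0.1   0.01 -0.22]
```

View pics/s35z.png

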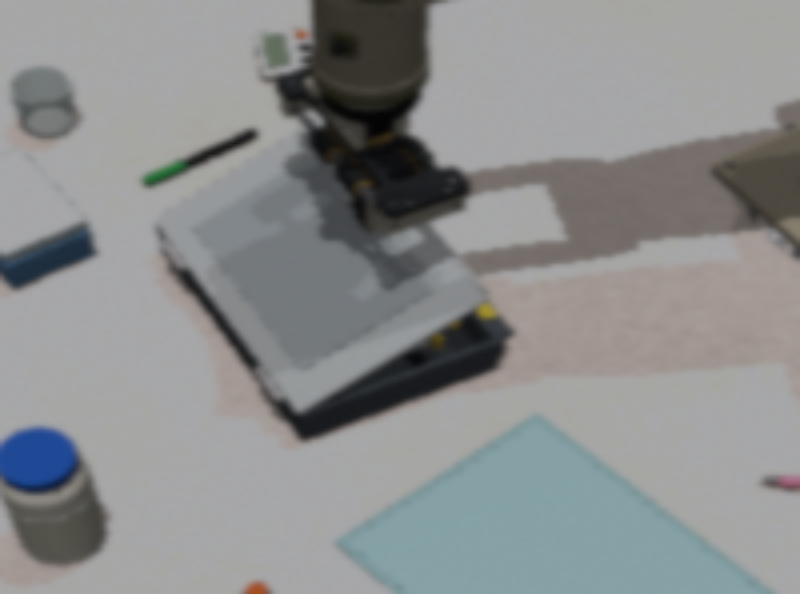

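Request:
drive_tool([
  {"claw": 1, "linear": [1.05, 0, 1.7], "angular": [0, 0, 0]},
  {"claw": 1, "linear": [0.75, 0, 1.8], "angular": [0, 0, 0]},
  {"claw": 1, "linear": [0.3, 0, 1.0], "angular": [0, 0, 0]},
  {"claw": 1, "linear": [0.2, 0, 0.7], "angular": [0, 0, 0]},
  {"claw": 1, "linear": [0, 0, 0], "angular": [0, 0, 0]},
])

```text
t: 48.9
tool_pos: [0.4355, -0.1244, 0.072]
orientation: [-0.09, -3.139, 0.0]
force: [0.6, -2.6, -5.9]
opening: 0.0144
```

Request:
drive_tool([
  {"claw": 1, "linear": [0, 0, 0.3], "angular": [0, 0, 0]},
  {"claw": 1, "linear": [0, 0, 0.2], "angular": [0, 0, 0]},
  {"claw": 1, "linear": [0, 0, 0], "angular": [0, 0, 0]},
])

```text
t: 49.28
tool_pos: [0.435, -0.1244, 0.0675]
orientation: [-0.09, -3.138, 0.0]
force: [-5.2, -3.0, -0.0]
opening: 0.014
```

Request:
drive_tool([
  {"claw": 1, "linear": [0, 0, 0.2], "angular": [0, 0, 0]},
  {"claw": 1, "linear": [0, 0, 0.1], "angular": [0, 0, 0]},
  {"claw": 1, "linear": [0, 0, 0], "angular": [0, 0, 0]},
])

```text
t: 49.65
tool_pos: [0.4348, -0.1244, 0.0645]
orientation: [-0.09, -3.138, 0.0]
force: [-6.1, -2.1, 1.9]
opening: 0.0141
```

Request:
drive_tool([
  {"claw": 1, "linear": [0, 0, 0.2], "angular": [0, 0, 0]},
  {"claw": 1, "linear": [0, 0, 0.2], "angular": [0, 0, 0]},
  {"claw": 1, "linear": [0, 0, 0], "angular": [0, 0, 0]},
])

```text
t: 50.02
tool_pos: [0.4347, -0.1244, 0.0603]
orientation: [-0.09, -3.137, 0.0]
force: [-5.8, -3.5, 0.5]
opening: 0.0138
```

```bash
python3 -c "
from go import *
t=read_camera('scene');save(t,'s36.png')
im=cv2.imread('pics/s36.png')[80:260,220:420];cv2.imwrite('pics/s36z.png',cv2.resize(im,None,fx=4,fy=3.3))
t=read_camera('wrist');save(t,'w36.png')"
```

```text
(no output)
```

View pics/s36z.png

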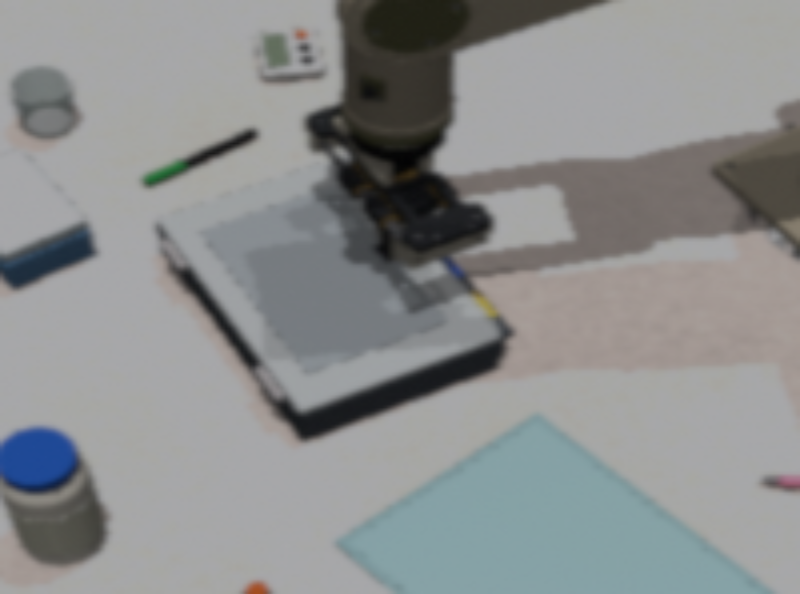

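View pics/w36.png

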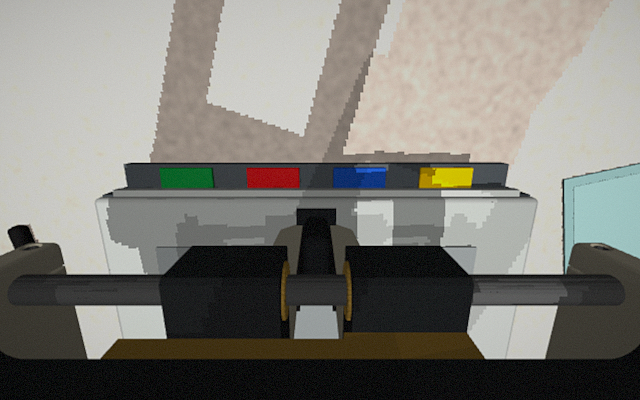

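Request:
drive_tool([
  {"claw": 0.6, "linear": [0, 0, 0], "angular": [0, 0, 0]},
  {"claw": 0.6, "linear": [0, 0, 0], "angular": [0, 0, 0]},
  {"claw": 0.6, "linear": [0, 0, -3], "angular": [0, 0, 0]},
  {"claw": 0.6, "linear": [0, 0, -3], "angular": [0, 0, 0]},
  {"claw": 1, "linear": [0.8, 4.5, 0], "angular": [0, 0, 0]},
  {"claw": 1, "linear": [0, 0, 0], "angular": [0, 0, 0]},
  {"claw": 1, "linear": [0, 0, 3], "angular": [0, 0, 0]},
  {"claw": 1, "linear": [0, 0, 2], "angular": [0, 0, 0]},
  {"claw": 1, "linear": [0, 0, 0], "angular": [0, 0, 0]},
])

```text
t: 51.25
tool_pos: [0.4291, -0.0789, 0.0691]
orientation: [-0.089, -3.137, -0.001]
force: [1.0, 0.6, 0.2]
opening: 0.0004
```

Request:
drive_tool([
  {"claw": 1, "linear": [0, 0, 0.6], "angular": [0, 0, 0]},
  {"claw": 1, "linear": [0, 0, 0.3], "angular": [0, 0, 0]},
  {"claw": 1, "linear": [0, 0, 0.2], "angular": [0, 0, 0]},
  {"claw": 1, "linear": [0, 0, 0], "angular": [0, 0, 0]},
])

```text
t: 51.75
tool_pos: [0.4306, -0.079, 0.0599]
orientation: [0.09, 3.14, -0.001]
force: [-0.2, -0.5, -0.2]
opening: 0.0001
```

Request:
drive_tool([
  {"claw": 1, "linear": [0, 0, 0.15], "angular": [0, 0, 0]},
  {"claw": 1, "linear": [0, 0, 0.15], "angular": [0, 0, 0]},
  {"claw": 1, "linear": [0, 0, 0.1], "angular": [0, 0, 0]},
  {"claw": 1, "linear": [0, 0, 0], "angular": [0, 0, 0]},
])

```text
t: 52.25
tool_pos: [0.431, -0.0791, 0.0585]
orientation: [0.089, 3.14, -0.001]
force: [-14.2, 3.6, 28.1]
opening: 0.0005
```

Request:
drive_tool([
  {"claw": 1, "linear": [0, 0, -2], "angular": [0, 0, 0]},
  {"claw": 1, "linear": [0, 0, -5], "angular": [0, 0, 0]},
  {"claw": 1, "linear": [0, 0, -6], "angular": [0, 0, 0]},
  {"claw": 1, "linear": [0, 6, -3], "angular": [0, 0, 0]},
  {"claw": 1, "linear": [0, 6, 0], "angular": [0, 0, 0]},
  {"claw": 1, "linear": [0, 6, 0], "angular": [0, 0, 0]},
  {"claw": 1, "linear": [0, 6, 0], "angular": [0, 0, 0]},
  {"claw": 1, "linear": [0, 5, 0], "angular": [0, 0, 0]},
  {"claw": 1, "linear": [0, 0, 0], "angular": [0, 0, 0]},
  {"claw": 1, "linear": [0, 0, 0], "angular": [0, 0, 0]},
])

```text
t: 53.5
tool_pos: [0.4467, 0.2062, 0.2134]
orientation: [-0.088, -3.14, 0.002]
force: [-0.4, -0.1, -0.2]
opening: 0.0006
```

```bash
python3 -c "
from go import *
s=read_state();print(s['t'],s['tool_pos'],s['force'])
t=read_camera('scene');save(t,'s37.png')
a=cv2.imread('pics/s37.png')[100:260,240:360];b=cv2.imread('pics/scene0.png')[100:260,240:360]
cv2.imwrite('pics/s37z.png',cv2.resize(np.hstack([a,b]),None,fx=3.3,fy=3.3,interpolation=cv2.INTER_CUBIC))
t=read_camera('top');save(t,'t37.png')"
```

```text
53.5 [0.44668712 0.20618338 0.21343473] [-0.39611224 -0.12046082 -0.24566656]
```

View pics/s37z.png

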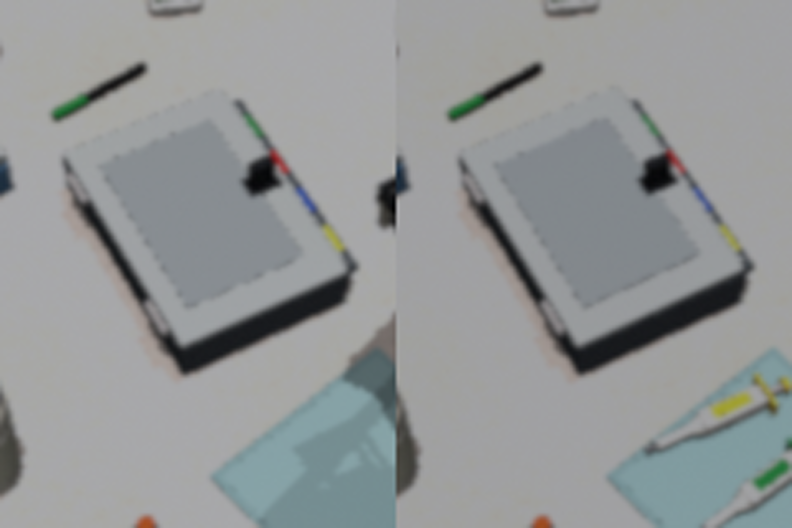

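View pics/t37.png

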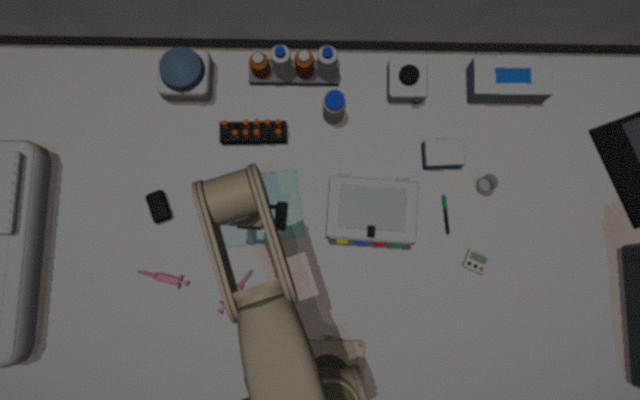

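```bash
python3 -c "
from plant import *
print(close_job())"
```

```text
the job is handed in; nothing more can be done
None
```

All four pipettes (yellow, green, blue and red) are in their own cradles with tips towards the hinge. The lid is shut and I handed the job in at about 54 s; the hand-in reports no verdict.

- **Lid opening:** I opened the lid to about 1.46 rad by its tab, judged from the wrist view, and left it there while I packed.
- **Seating:** The last wrist-camera check put the pipettes at x ≈ 92.6 (yellow), 87.6 (green), 89.3 (blue) and 89.2 mm (red) from their labels, against 80 to 104 allowed. They were within about 1 mm sideways. The top view showed all four parallel to the case. Height and level were only judged by eye.
- **Shutting:** The final press on the lid met firm contact at 58.5 mm, where the shut face should be at 58 mm. The scene view agrees that it is shut.
- **Bystanders:** The timer, marker, mouse, racks and other bystanders, and both pink look-alikes, show no movement in the last top view.

**What went wrong:** The green pipette twisted in the grip on its first crossing. It most likely brushed the lid's side edge, though it may have been the momentary slackening of the grip. It straightened itself in the jaws as I carried it back towards the mat. I checked it there and then placed it normally, but it met about 13 N on seating. After that I carried the pipettes further from the lid.

**Disagreement:** The top and wrist cameras differ by about 3 mm in x. I measured pick and place the same way, so this should largely cancel out.

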